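# Hang the second seasoning caddy and make up the two kits

### The arm

A 6-joint arm with a two-finger parallel gripper is mounted at the origin on a cart in front of the work surface, level with it; the furniture and walls round the work are solid. World frame = base frame: x ahead of the robot, y to its left, z up, the work surface at z = 0. Lengths are in m, angles in rad, forces in N, time in s.
With the tool pointing down it reaches from about 0.35 to 0.85 m from the base axis. Payload 8.1 kg.
Tool frame: the origin (TCP) lies at the very end of the fingers, on their centre line; the grasp point (between the pads) lies 19 mm behind it (robot.grip_depth is the distance from the TCP to the grasp point, in m); z points along the fingers, y is the line along which they close (so a half turn about z gives the same grasp; the last joint's range is limited). The gripper opens to 93 mm and grips with 3 to 60 N. Pads are 15 mm wide; open, the fingers measure 128 mm over their backs; the gripper's body (75 mm by 188 mm) begins 65 mm behind the grasp point.
Start: joints at [-1.302, 0.13, 1.488, -0, 1.523, -0.085], TCP at [0.208, -0.563, 0.219] pointing down, gripper open.
Joint ranges: [-2.96, 2.96], [-0.89, 2.26], [0.02, 2.5], [-1.34, 4.48], [0, 2.73], [-2.66, 2.66]. Speed limits (rad/s): [2.39, 2.39, 2.79, 3.14, 3.14, 3.14].

### API

Orientations are given as a rotation vector (axis times angle).
In Python, from plant import robot gives the robot as it stands. The module is installed in compiled form; this text tells all that it offers.
- The arm moves only by the shell command python3 -m jog 'ROWS' [FORCE]. ROWS is JSON, a list that holds one entry, the list of rows, each a list of 7 numbers: the turn, a rotation vector about the tool's x, y, z in degrees, then the shift along the tool's x, y, z in cm, then the finger opening in cm, from 0 to 9.3. A call has 1 to 5 rows; each row shifts and turns the commanded pose from where the row before left it, along the tool's axes as they then stand; what a row does not reach is not made up. A row lasts 1/12 s, in which the tool goes at most 41.7 mm and 7.16 degrees, less where a joint would pass 70% of its speed; a pose out of reach is approached as far as the arm can. A call is refused whole if a number of a shift passes 4.17 or a number of a turn 7.16, either way. A call with a gripper value outside its range is refused whole. The fingers move at their own pace and stop on an object; FORCE is the grip in N (left out, the last holds). Time passes only in rows, so rows that do not move let the fingers close. It gives the time, the measured TCP pose, the force and the opening at its end, in the units of the state.
- robot.read_state(): the state, without advancing time (a new reading comes with each control period).
- robot.read_camera(name): name is "scene" or "top"; returns a dict with "img" (480x640x3 uint8, red, green, blue), "fx", "fy", "cx", "cy" (pixels), "extrinsics" (4x4, takes a point from camera to world coordinates). Camera axes: x right, y up, looking along -z (the intrinsics and any distortion apply to the point x, -y, -z); pixel columns grow to the right and rows downward; lengths in m; the calibration is good to about 2 mm. A picture is of the moment at which its call begins. There is no depth.
- robot.close_job(): hands the job in, once; it reports no verdict.
Trained networks look in a picture, given as the dict that the camera call returned (one of the last four; its "shot" number tells which), for a name from the list of things; names that differ only in an ending like _2 or _b are one class to them, and where a whole thing is asked for, a point or a joint stands for the part that bears it (a point fixed in the world has none). Each returns a list of dicts, best first, with "confidence" (0 to 1); they miss things now and then, are a little off and sometimes report something else, mostly with a low value. They report only what shows in the picture. A call takes as long as a camera call.
- robot.masks_of(picture, label): "pixels" (480x640 bool, what is visible of it) and "point" ([column, row] in pixels, amid what is visible of it).
- robot.pinpoint(picture, label): "point" ([column, row] in pixels: a listed point, or the origin of a listed thing).
The state is a dict: "t": time; "q": joint angles; "dq": joint speeds; "joint_torque": joint torques, N m; "tool_pos": TCP position; "orientation": TCP orientation; "force": force on the tool from outside, world axes, zero at the start; "wrist_torque": the same for the moment, N m; "opening": finger opening in m.
Only numpy, scipy, OpenCV 4.12 (cv2) and the standard library are available. Lean on these libraries where they do the work, as an engineer would, in place of code of your own. Each camera call takes 0.05 s, during which the arm holds its last target. There are 200 camera calls.

### The job

Hang the empty blue caddy first: hook its back lip over the free stretch of the rail, between the two black rubber stops, and let it down so that it hangs flat and level beside the cream caddy. Then make up the two seasoning kits: salt shaker and black-capped jar into the blue caddy, pepper mill and red-capped jar into the hanging cream caddy, each standing upright in a compartment of its own. Leave the onion and the lemon where they are.

Things in the scene. Friction and masses are not known exactly. Their poses are not given: they have to be found in the camera images.
- stand: Fixed rail stand, steel; two posts, 104 mm high, at y = -176, +176 mm hold two slippery bars along y, 10 mm thick: top bar's axis at x = 0, 82 mm up; lower bar (caddies rest against it) at x = -4 mm, 54 mm up. Caddies hang on its -x side, facing the robot. Origin on the worktop below the top bar's middle, z up. Two bays side by side, at y = -85 and +85 mm: one has the cream caddy, one is free.
- stops: The free bay: two black rubber rings, 17 mm across, on the top bar, 145 mm of clear bar between them. Axes as the stand's. Origin: the seat of the caddy, midway between the rings but 49 mm nearer the robot (-x) than the bar's axis and 42 mm below it. A caddy hangs properly when its origin and axes coincide with these.
- blue_caddy: Loose blue caddy, 0.3 kg: 144 mm wide (y), 80 deep (x), 45 high. Origin: centre of underside, z up. Its heavy back (+x) plate has a lip 124 mm wide: roof's underside 47 mm up, then down and sloping out to its tip at x = 64 mm, 20 mm up. Lower it level, 0-6 mm short of its seat (-x), to within 5 mm of it; let go, it slides home. Wooden grip along x: centre x = 10, y = 8 mm, 52 long, 14 thick, 81-99 mm up.
- cream_caddy: Cream caddy of the same shape and axes, already hung, fixed. Either caddy: outer walls 3 mm thick, floor's top 3 mm up, two open compartments 74 mm deep (x): the wide one 74 mm wide, centre at y = -32 mm, the narrow one 58 mm wide, centre at y = +40 mm (x = 0); the grip stands between them. The pepper mill fits only a wide one.
- salt_shaker: Loose glass salt shaker with a grey metal top, standing; 44 mm in diameter up to 74 mm, rounded cap narrowing to 34 mm, 90 mm high, 0.1 kg. Origin at the centre of its underside, z up.
- black_jar: Loose spice jar with black cap and green label, standing; 40 mm in diameter, 105 mm high, 0.11 kg. Origin at the centre of its underside, z up.
- red_jar: Loose spice jar with red cap and dark label, standing; 44 mm in diameter, 105 mm high, 0.11 kg. Origin at the centre of its underside, z up.
- pepper_mill: Loose dark wooden pepper mill, standing; base 58 mm in diameter, head 49 mm in diameter from 123 to 159 mm up with a small knob on top to 170 mm, 0.18 kg; the head does not turn. Grip it by the head. Origin at the centre of its underside, z up.
- onion: Red onion, 68 mm across, 72 mm high, at the front left of the worktop; to be left alone. Origin at its underside.
- lemon: Lemon, 70 x 50 x 50 mm, at the back left of the worktop, behind the rail; to be left alone. Origin at its underside. Above that back part of the worktop, from about 0.45 m up and x = 0.6 m on, hangs a wall cabinet with a microwave: keep the wrist and forearm in front of it.

How it is judged:
By the outcome, as a careful person would: the job done as asked, in the order asked, and still so for the second after the job is handed in, with the robot touching nothing.
It also fails if it takes over 147 s, if anything falls off the work surface, if the arm or the gripper's body presses on something with over 40 N, if the wrist force passes 120 N, or if a joint passes its speed limit or range.

## Working session

There is one attempt and no reset: what is moved stays moved. The work goes in short steps, Python scripts to look and compute and a shell command to move; the robot and the scene stay as the last step left them, time stands still between calls to the robot, and variables do not carry over. Pictures are saved under pics/ and viewed, on a budget of 18 in all, crops included, one or two more only if the job needs it, and the job is handed in when it is done.

```bash
mkdir -p pics; cat > h.py <<'E'
import numpy as np, cv2
from plant import robot
from scipy.spatial.transform import Rotation as R
def ray(c,p):
    T=np.array(c["extrinsics"]); d=np.array([(p[0]-c["cx"])/c["fx"],-(p[1]-c["cy"])/c["fy"],-1.])
    d=T[:3,:3]@d; return T[:3,3],d/np.linalg.norm(d)
def tri(c1,p1,c2,p2):
    o1,d1=ray(c1,p1);o2,d2=ray(c2,p2)
    s=np.linalg.lstsq(np.c_[d1,-d2],o2-o1,rcond=None)[0]
    a=o1+s[0]*d1;b=o2+s[1]*d2
    return (a+b)/2,np.linalg.norm(a-b)
def atz(c,p,z):
    o,d=ray(c,p); return o+d*(z-o[2])/d[2]
def proj(c,X):
    T=np.array(c["extrinsics"]); v=T[:3,:3].T@(np.array(X)-T[:3,3])
    return np.array([c["cx"]+c["fx"]*v[0]/-v[2],c["cy"]-c["fy"]*v[1]/-v[2]])
def save(c,n): cv2.imwrite("pics/"+n,c["img"][:,:,::-1])
E
python3 - <<'E'
from h import *
np.set_printoptions(precision=4,suppress=True)
s=robot.read_camera("scene");t=robot.read_camera("top");save(s,"s0.png");save(t,"t0.png")
print({k:v for k,v in s.items() if k!="img"},{k:v for k,v in t.items() if k!="img"})
for n in "stand stops blue_caddy cream_caddy salt_shaker black_jar red_jar pepper_mill onion lemon".split():
    a=robot.pinpoint(s,n);b=robot.pinpoint(t,n)
    print(n,[(np.round(x["point"]),round(x["confidence"],2)) for x in a[:2]],[(np.round(x["point"]),round(x["confidence"],2)) for x in b[:2]])
    if a and b: print("   ",*tri(s,a[0]["point"],t,b[0]["point"]))
st=robot.read_state();print(st)
E
```

```text
{'fx': 621.1721930303598, 'fy': 621.1721930303598, 'cx': 320.4451092572603, 'cy': 237.2114597820437, 'extrinsics': array([[-0.8894,  0.3165, -0.3298,  0.1574],
       [-0.4571, -0.6055,  0.6515,  0.6399],
       [ 0.0065,  0.7302,  0.6832,  0.8194],
       [ 0.    ,  0.    ,  0.    ,  1.    ]]), 'shot': 1} {'fx': 623.8012515706903, 'fy': 623.8012515706903, 'cx': 320.35638344943, 'cy': 247.57161943750273, 'extrinsics': array([[ 0.0015,  0.9824, -0.187 ,  0.2664],
       [-0.9999, -0.0009, -0.0129, -0.0876],
       [-0.0128,  0.187 ,  0.9823,  1.4288],
       [ 0.    ,  0.    ,  0.    ,  1.    ]]), 'shot': 2}
stand [(array([321., 232.]), 0.97), (array([415., 245.]), 0.69)] [(array([357., 236.]), 0.94)]
    [ 0.5623 -0.1554 -0.0001] 0.005035799096269136
stops [] []
blue_caddy [(array([274., 350.]), 0.76)] [(array([234., 265.]), 0.94)]
    [0.4961 0.1324 0.0026] 0.0008847843502395737
cream_caddy [(array([362., 201.]), 0.67)] [(array([397., 256.]), 0.89)]
    [ 0.5128 -0.2431  0.0327] 0.0010147060411529857
salt_shaker [] [(array([284., 297.]), 0.88), (array([238., 200.]), 0.65)]
black_jar
[... 405 characters left out ...]
5.]), 0.93)] [(array([214., 320.]), 0.83), (array([379., 309.]), 0.37)]
    [ 0.3702  0.1751 -0.0039] 0.000930337999121403
lemon [(array([194., 315.]), 0.61)] [(array([238., 200.]), 0.91)]
    [ 0.6557  0.1265 -0.0037] 0.002633333438425272
{'t': 1.1, 'q': array([-1.3024,  0.1304,  1.4882,  0.    ,  1.523 , -0.0854]), 'dq': array([-0.0015,  0.0011,  0.0014, -0.0011, -0.0013, -0.001 ]), 'joint_torque': array([  0.001 , -55.9768, -49.2067,   0.0768,   0.0227,  -0.0001]), 'tool_pos': array([ 0.2079, -0.5628,  0.2186]), 'orientation': array([-3.0925, -0.5528, -0.    ]), 'force': array([-1.1908,  0.2025,  0.3532]), 'wrist_torque': array([-0.0118, -0.0667,  0.0164]), 'opening': 0.09338716384009069}
```

View pictures.

View pics/s0.png

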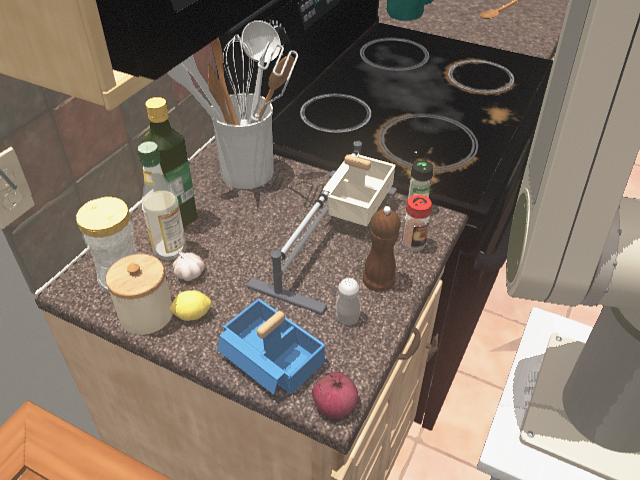

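View pics/t0.png

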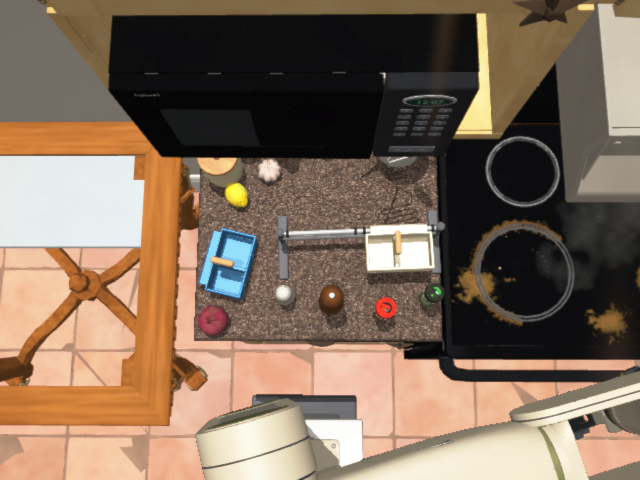

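```bash
python3 - <<'E'
import cv2,numpy as np
s=cv2.imread("pics/s0.png");t=cv2.imread("pics/t0.png")
def c(i,x,y,w,h,k): return cv2.resize(i[y:y+h,x:x+w],None,fx=k,fy=k,interpolation=cv2.INTER_CUBIC)
m=np.zeros((600,800,3),np.uint8)
def put(a,y,x): m[y:y+a.shape[0],x:x+a.shape[1]]=a
put(c(t,195,220,75,90,4),0,0)        # 300x360
put(c(s,215,295,115,100,4),0,300)   #460x400
put(c(t,270,205,180,45,4)[:,:720],405,0) #720x180
cv2.imwrite("pics/m1.png",m)
E
```

```text
(no output)
```

View pics/m1.png

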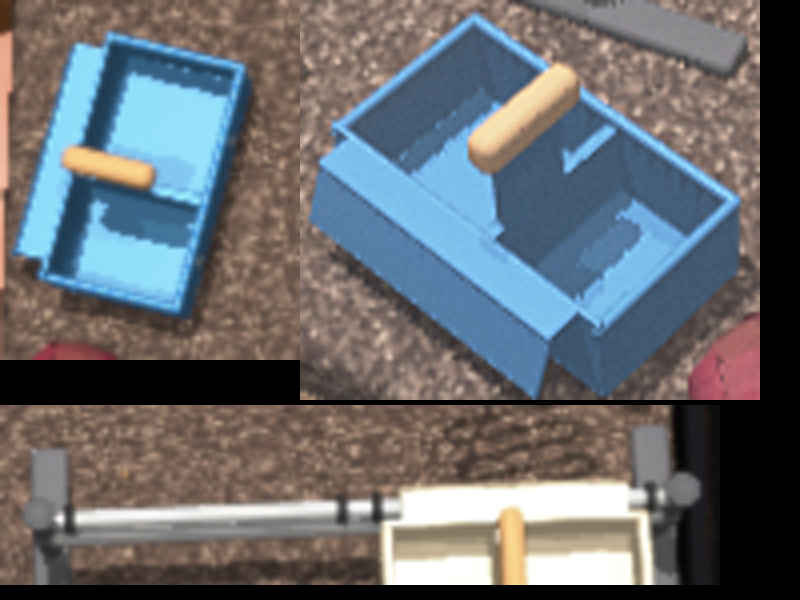

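```bash
cat >> h.py <<'E'
from scipy.optimize import least_squares
def fit(cams,pts,x0,free_z=False):
    # pts: list of (cam idx, pixel, local xyz)
    def T(p,X):
        c,s=np.cos(p[2]),np.sin(p[2]); return [p[0]+c*X[0]-s*X[1],p[1]+s*X[0]+c*X[1],X[2]+(p[3] if len(p)>3 else 0)]
    f=lambda p:np.concatenate([proj(cams[k],T(p,X))-np.array(px) for k,px,X in pts])
    r=least_squares(f,x0,loss="soft_l1"); return r.x,r.fun.reshape(-1,2)
E
python3 - <<'E'
from h import *
np.set_printoptions(precision=4,suppress=True)
s=robot.read_camera("scene");t=robot.read_camera("top")
A=lambda u,v,o=(195,220):(u/4+o[0],v/4+o[1])
B=lambda u,v:((u-300)/4+215,v/4+295)
C=[(.04,-.072,.045),(-.04,-.072,.045),(-.04,.072,.045),(.04,.072,.045)]
P=[(0,A(*p),X) for p,X in zip([(108,36),(245,66),(187,314),(45,282)],C)]
P+=[(1,B(*p),X) for p,X in zip([(338,127),(475,15),(738,200),(602,330)],C)]
P+=[(0,A(109,167),(.010,.008,.09)),(1,B(525,117),(.010,.008,.09))]
print("blue",*fit([t,s],P,[.5,.13,1.5]));print("blue z free",fit([t,s],P,[.5,.13,1.5,0])[0])
D=lambda u,v:A(u,v-405,(270,205))
ring=[(0,D(*p),(0,y,.082)) for p,y in zip([(70,520),(343,511),(377,507),(650,495)],[.1605,.0095,-.0095,-.1605])]
Q=ring+[(0,D(38,513),(0,.176,.104)),(0,D(683,490),(0,-.176,.104)),(1,(277,252),(0,.176,.104)),(1,(357,146),(0,-.176,.104))]
print("stand",*fit([t,s],Q,[.56,-.15,0]));print(fit([t,s],Q,[.56,-.15,0,0])[0])
c=[(0,robot.pinpoint(t,"cream_caddy")[0]["point"],(0,0,0))]
for n in ["salt_shaker","black_jar","red_jar","pepper_mill"]:
    for k,cam in ((0,t),(1,s)):
        m=robot.masks_of(cam,n)
        for x in m[:1]:
            ys,xs=np.nonzero(x["pixels"]);print(n,k,round(x["confidence"],2),xs.min(),xs.max(),ys.min(),ys.max(),xs[ys<ys.min()+4].mean())
    print([ (np.round(x["point"]),round(x["confidence"],2)) for x in robot.pinpoint(s,n)[:2]],[ (np.round(x["point"]),round(x["confidence"],2)) for x in robot.pinpoint(t,n)[:2]])
E
```

```text
blue [0.4938 0.1337 1.3381] [[-0.6364  0.0228]
 [-0.9042  0.422 ]
 [-2.6139  0.0294]
 [-1.6728 -0.2126]
 [-1.2343 -0.3194]
 [ 0.2147 -1.1986]
 [ 1.0577 -1.3964]
 [-0.0393 -0.6227]
 [-0.6654  0.789 ]
 [ 0.4537 -1.2357]]
blue z free [ 0.4954  0.1318  1.3416 -0.0055]
stand [ 0.5599 -0.1565  0.043 ] [[-0.4952  0.4537]
 [-0.4221 -0.2535]
 [-0.3201  0.3742]
 [-0.1655  0.4135]
 [-0.2773  0.4062]
 [ 0.379  -0.8542]
 [-0.3909 -1.6173]
 [ 0.5203 -5.6211]]
[ 0.5616 -0.1576  0.04   -0.008 ]
salt_shaker 0 0.89 275 294 284 304 283.2439024390244
salt_shaker 1 0.84 335 360 278 324 347.8837209302326
[(array([352., 316.]), 0.71)] [(array([286., 296.]), 0.55)]
black_jar 0 0.95 420 444 283 304 433.74418604651163
black_jar 1 0.65 408 433 161 197 422.0
[(array([413., 206.]), 0.63)] []
red_jar 0 0.72 373 395 298 320 385.06666666666666
red_jar 1 0.93 402 432 194 251 418.6111111111111
[(array([416., 242.]), 0.7)] [(array([380., 311.]), 0.59)]
pepper_mill 0 0.66 319 343 285 314 331.30357142857144
pepper_mill 1 0.87 363 400 207 291 386.45454545454544
[(array([381., 280.]), 0.63)] [(array([329., 300.]), 0.6)]
```

```bash

python3 -m jog '[[[0,0,0,1.3,-1.4,-0.6,9.3],[0,0,0,2.6,-2.8,-0.6,9.3],[0,0,0,2.6,-2.8,-0.6,9.3],[0,0,0,2.6,-2.8,-0.6,9.3],[0,0,0,2.6,-2.8,-0.6,9.3]]]' >/dev/null
python3 -m jog '[[[0,0,0,2.6,-2.8,0,9.3],[0,0,0,2.6,-2.8,0,9.3],[0,0,0,2.6,-2.8,0,9.3],[0,0,0,2.6,-2.8,0,9.3],[0,0,0,2.6,-2.8,0,9.3]]]' >/dev/null
python3 -m jog '[[[0,0,0,2.6,-2.8,0,9.3],[0,0,0,2.6,-2.8,0,9.3],[0,0,0,2.6,-2.8,0,9.3],[0,0,0,2.6,-2.8,0,9.3],[0,0,0,2.6,-2.8,0,9.3]]]' 
python3 -m jog '[[[0,0,0,2.6,-2.8,0,6],[0,0,0,2.6,-2.8,0,6],[0,0,0,2.6,-2.8,0,6],[0,0,0,2.0,-2.2,0,6],[0,0,0,0.6,-1.2,0,6]]]'
python3 -m jog '[[[0,0,-7.1,0,0,0,6],[0,0,-7.1,0,0,0,6],[0,0,-7.1,0,0,0,6],[0,0,-7.1,0,0,0,6],[0,0,-7.1,0,0,0,6]]]' >/dev/null
python3 -m jog '[[[0,0,-7.1,0,0,0,6],[0,0,-7.1,0,0,0,6],[0,0,-6.8,0,0,0,6],[0,0,0,0,0,0,6],[0,0,0,0,0,0,6]]]'
python3 - <<'E'
from h import *
st=robot.read_state();r=R.from_rotvec(st["orientation"]).as_matrix()
print(np.degrees(np.arctan2(r[1,0],r[0,0])),r[:,2],st["q"],st["tool_pos"])
E
```

```text
t: 3.3
tool_pos: [0.4213, -0.0495, 0.2491]
orientation: [3.092, 0.553, 0.002]
force: [-0.1, -0.7, 0.3]
opening: 0.093
t: 3.72
tool_pos: [0.4784, 0.0987, 0.2485]
orientation: [-3.091, -0.557, -0.001]
force: [0.4, -1.2, -0.2]
opening: 0.0644
t: 4.55
tool_pos: [0.4776, 0.0954, 0.2487]
orientation: [2.466, 1.946, 0.0]
force: [0.1, -0.1, -0.1]
opening: 0.0598
76.55390536260772 [ 1.33494206e-04  3.50062778e-05 -9.99999990e-01] [ 9.17603902e-02 -1.90555692e-01  1.74826105e+00  2.26286065e-05
  1.58375116e+00  3.26439312e-01] [0.47757133 0.09537043 0.24871159]
```

```bash

python3 -m jog '[[[0,0,0,2.5,0,1,6],[0,0,0,2.5,0,2,6],[0,0,0,0,0,3,6],[0,0,0,0,0,3,6],[0,0,0,0,0,3,6]]]' >/dev/null
python3 -m jog '[[[0,0,0,0,0,2.5,6],[0,0,0,0,0,2,6],[0,0,0,0,0,1,6],[0,0,0,0,0,0,6],[0,0,0,0,0,0,6]]]'
python3 - <<'E'
from h import *
s=robot.read_camera("scene");t=robot.read_camera("top")
c=lambda i,x,y,w,h,k:cv2.resize(i["img"][y:y+h,x:x+w,::-1],None,fx=k,fy=k,interpolation=cv2.INTER_CUBIC)
cv2.imwrite("pics/g1.png",np.hstack([c(s,200,270,150,150,4)[:,:560],c(t,195,220,60,150,4)]))
E
```

```text
t: 5.38
tool_pos: [0.4891, 0.144, 0.074]
orientation: [-2.464, -1.948, 0.0]
force: [0.2, 0.3, 0.4]
opening: 0.0597
```

View pics/g1.png

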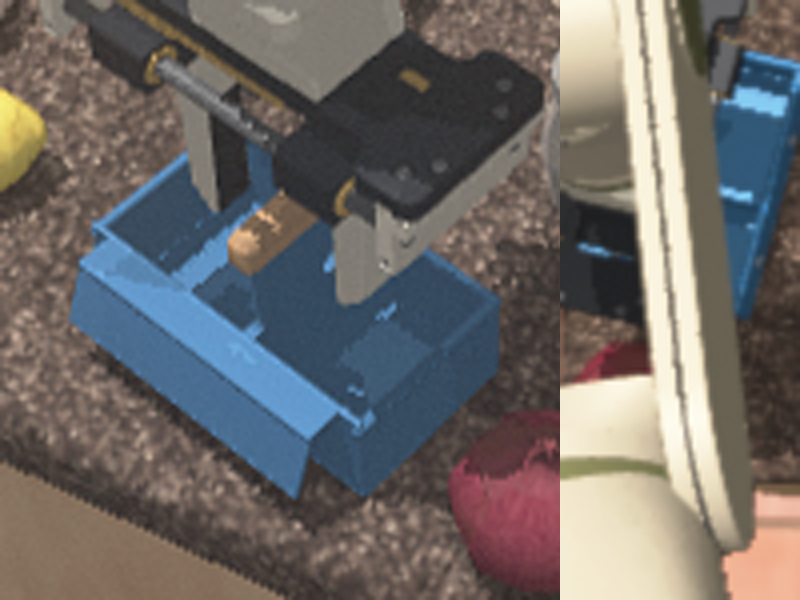

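```bash

python3 -m jog '[[[0,0,0,0,0,0,0],[0,0,0,0,0,0,0],[0,0,0,0,0,0,0],[0,0,0,0,0,0,0],[0,0,0,0,0,0,0]]]' 45
python3 -m jog '[[[0,0,0,0,0,0,0],[0,0,0,0,0,0,0],[0,0,0,0,0,-0.5,0],[0,0,0,0,0,-1,0],[0,0,0,0,0,-1.5,0]]]'
python3 -m jog '[[[0,0,0,0,0,-2,0],[0,0,0,0,0,-2.5,0],[0,0,0,0,0,-2.5,0],[0,0,0,0,0,-2,0],[0,0,0,0,0,-1,0]]]'
python3 -m jog '[[[0,0,3,0,0,0,0],[0,0,5,0,0,0,0],[0,0,6,0,0,0,0],[0,0,6,0,0,0,0],[0,0,6,0,0,0,0]]]' >/dev/null
python3 -m jog '[[[0,0,6,0,0,0,0],[0,0,6,0,0,0,0],[0,0,6,0,0,0,0],[0,0,6,0,0,0,0],[0,0,6,0,0,0,0]]]' >/dev/null
python3 -m jog '[[[0,0,6,0,0,0,0],[0,0,6,0,0,0,0],[0,0,4,0,0,0,0],[0,0,2,0,0,0,0],[0,0,0,0,0,0,0]]]'
cat > chk.py <<'E'
from h import *
np.set_printoptions(precision=4,suppress=True)
st=robot.read_state();r=R.from_rotvec(st["orientation"]).as_matrix()
print(round(st["t"],2),"yaw",np.degrees(np.arctan2(r[1,0],r[0,0])),"z",r[:,2],"pos",st["tool_pos"],"q",st["q"],"f",st["force"],"tq",st["wrist_torque"],"op",st["opening"])
E
python3 chk.py
python3 - <<'E'
from h import *
s=robot.read_camera("scene");t=robot.read_camera("top");save(s,"s2.png")
np.save("t2.npy",t["img"])
E
```

```text
t: 5.9
tool_pos: [0.4892, 0.1441, 0.074]
orientation: [2.462, 1.951, 0.001]
force: [0.6, 0.0, -0.2]
opening: 0.0315
t: 6.32
tool_pos: [0.4874, 0.1437, 0.1027]
orientation: [-2.461, -1.95, 0.005]
force: [0.5, 0.9, -2.5]
opening: 0.0136
t: 6.73
tool_pos: [0.4902, 0.1443, 0.2075]
orientation: [2.461, 1.95, 0.006]
force: [1.1, 0.0, -2.5]
opening: 0.0139
t: 7.98
tool_pos: [0.4885, 0.144, 0.2031]
orientation: [3.141, 0.073, -0.002]
force: [-0.0, -0.2, -3.3]
opening: 0.0137
7.98 yaw 2.6705003067365545 z [-0.0013 -0.0002 -1.    ] pos [0.4885 0.144  0.2031] q [ 0.1858 -0.1079  1.7566  0.0001  1.4942  1.71  ] f [-0.0259 -0.1847 -3.2665] tq [0.0704 0.0407 0.0342] op 0.013743158636159122
```

View pics/s2.png

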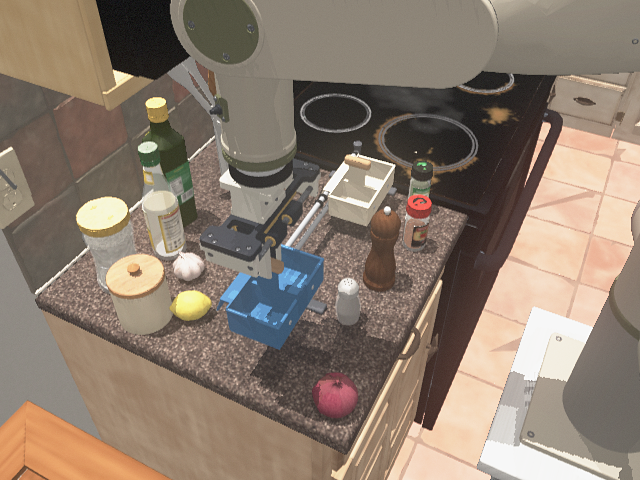

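```bash
python3 - <<'E'
from h import *
np.set_printoptions(precision=4,suppress=True)
s=robot.read_camera("scene");t=robot.read_camera("top")
hsv=cv2.cvtColor(s["img"],cv2.COLOR_RGB2HSV)
m=((hsv[...,0]>95)&(hsv[...,0]<118)&(hsv[...,1]>110)).astype(np.uint8)
m[:, :205]=0;m[:230]=0;m[370:]=0
n,l,st,_=cv2.connectedComponentsWithStats(m);m=l==1+st[1:,4].argmax()
ys,xs=np.nonzero(m);print("mask: right",xs.max(),ys[xs==xs.max()].mean(),"left",xs.min(),"bottom",ys.max(),xs[ys==ys.max()].mean(),"rightdown",(xs+ys).max())
a=np.radians(2.67);o=np.array([.4885,.144,.129]);Rz=np.array([[np.cos(a),-np.sin(a),0],[np.sin(a),np.cos(a),0],[0,0,1]])
o=o-Rz@[.010,.008,0]
P=[proj(s,o+Rz@np.array([x,y,z])) for x in(-.04,.04) for y in(-.072,.072) for z in(0,.045)]
print(o);print(np.array(P))
for c in(s,t):
    b=robot.pinpoint(c,"blue_caddy");print([(x["point"],x["confidence"]) for x in b[:1]],proj(c,o))
E
```

```text
mask: right 304 307.5 left 220 bottom 348 278.5 rightdown 627
[0.4789 0.1355 0.129 ]
[[324.6796 279.3907]
 [325.0213 258.4213]
 [281.287  349.6492]
 [280.0334 328.8618]
 [277.7873 263.538 ]
 [276.5792 242.584 ]
 [230.4191 330.1174]
 [227.3385 309.2072]]
[([278.4, 303.0], 0.71)] [279.4214 303.7466]
[([224.8, 259.5], 0.92)] [222.9136 263.9378]
```

```bash

python3 -m jog '[[[0,0,0,0.1,1,0,0],[0,0,0,0.2,2,0,0],[0,0,0,0.2,2.5,0,0],[0,0,0,0.2,2.5,0,0],[0,0,0,0.2,2.5,0,0]]]' >/dev/null
python3 -m jog '[[[0,0,0,0.2,2.5,0,0],[0,0,0,0.2,2.5,0,0],[0,0,0,0.2,2.5,0,0],[0,0,0,0.1,2,0,0],[0,0,0.3,0.1,1,0,0]]]' >/dev/null
python3 -m jog '[[[0,0,0,0,0,0.5,0],[0,0,0,0,0,0.5,0],[0,0,0,0,0,0.5,0],[0,0,0,0,0,0,0],[0,0,0,0,0,0,0]]]'
python3 chk.py
python3 - <<'E'
from h import *
s=robot.read_camera("scene");t=robot.read_camera("top")
c=lambda i,x,y,w,h,k:cv2.resize(i["img"][y:y+h,x:x+w,::-1],None,fx=k,fy=k,interpolation=cv2.INTER_CUBIC)
cv2.imwrite("pics/g2.png",np.vstack([c(s,220,150,200,75,4),c(s,220,225,200,75,4)]))
o=np.array([.505,-.074,.0])
print(proj(s,[.505,-.074,.113]))
for cc in(s,t):
    b=robot.pinpoint(cc,"blue_caddy");print([(x["point"],x["confidence"]) for x in b[:1]])
E
```

```text
t: 9.53
tool_pos: [0.5156, -0.0638, 0.1878]
orientation: [-3.14, -0.07, 0.002]
force: [0.1, -0.6, -3.3]
opening: 0.0136
9.53 yaw 2.5544561641317967 z [-0.0015  0.0005 -1.    ] pos [ 0.5156 -0.0638  0.1878] q [-0.2219 -0.0703  1.7494  0.0002  1.4642  1.3042] f [ 0.1478 -0.6157 -3.2644] tq [0.025  0.0585 0.014 ] op 0.013597807526943256
[327.8043911  221.78785074]
[([326.5, 223.9], 0.95)]
[([324.6, 250.5], 0.87)]
```

View pics/g2.png

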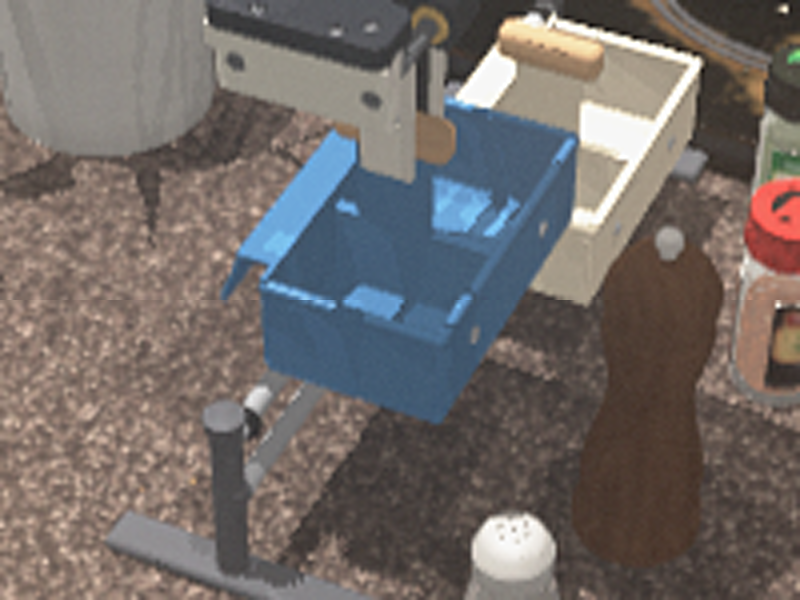

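```bash
python3 - <<'E'
from h import *
np.set_printoptions(precision=4,suppress=True)
s=robot.read_camera("scene")
A=lambda u,v:(u/4+220-.4,v/4+150-.4)
blue=[((575,135),(-.04,-.072,.045)),((445,345),(-.04,.072,.045)),((265,285),(.04,.072,.045)),((440,420),(-.04,.072,0)),((268,365),(.04,.072,0)),((228,297),(.064,.062,.02))]
cream=[((700,62),(-.04,-.072,.045)),((590,222),(-.04,.072,.045)),((585,300),(-.04,.072,0)),((555,15),(.04,-.072,.045))]
stand=[((225,416),(0,.176,.104)),((253,415),(0,.1605,.082)),((233,570),(0,.176,0.005))]
for n,L,x0 in(("blue",blue,[.505,-.07,.04]),("cream",cream,[.51,-.24,.04])):
  for z in ([.113] if n=="blue" else [.04]):
    print(n,*fit([s],[(0,A(*p),np.add(X,(0,0,z))) for p,X in L],x0))
    print(n,"free",fit([s],[(0,A(*p),np.add(X,(0,0,z))) for p,X in L],x0+[0])[0])
c,d=np.cos(.042),np.sin(.042)
for p,X in stand: print(A(*p),proj(s,[.5605+c*X[0]-d*X[1],-.157+d*X[0]+c*X[1],X[2]]))
E
```

```text
blue [ 0.5082 -0.0734  0.0501] [[ 1.207  -0.2795]
 [ 0.1673 -1.0441]
 [-0.5401 -0.2438]
 [ 0.9126  0.6279]
 [-0.4147  0.1311]
 [-1.0666  0.3953]]
blue free [ 0.5153 -0.0866  0.0506 -0.0136]
cream [ 0.5162 -0.2453  0.0227] [[ 0.5719 -1.1056]
 [-0.06    0.9804]
 [-0.1922 -0.2165]
 [-0.2435  0.1452]]
cream free [ 0.5201 -0.2555  0.0222 -0.0088]
(275.85, 253.6) [276.342  250.0627]
(282.85, 253.35) [281.1702 253.59  ]
(277.85, 292.1) [278.7093 290.4063]
```

```bash

python3 -m jog '[[[0,0,0,-0.15,0.15,0,0],[0,0,0,0,0,1,0],[0,0,0,0,0,1,0],[0,0,0,0,0,1,0],[0,0,0,0,0,0.5,0]]]' 
python3 -m jog '[[[0,0,0,0,0,1,0],[0,0,0,0,0,1,0],[0,0,0,0,0,0.5,0],[0,0,0,0,0,0.5,0],[0,0,0,0,0,0,0]]]' 
python3 chk.py
python3 - <<'E'
from h import *
s=robot.read_camera("scene");t=robot.read_camera("top")
c=lambda i,x,y,w,h,k:cv2.resize(i["img"][y:y+h,x:x+w,::-1],None,fx=k,fy=k,interpolation=cv2.INTER_CUBIC)
cv2.imwrite("pics/g3.png",np.vstack([c(s,220,170,200,150,4)]))
E
```

```text
t: 10.2
tool_pos: [0.5134, -0.0662, 0.1509]
orientation: [-3.14, -0.067, 0.005]
force: [0.0, -0.2, -3.6]
opening: 0.0137
t: 10.62
tool_pos: [0.514, -0.0663, 0.1222]
orientation: [-3.14, -0.068, 0.003]
force: [0.4, 0.4, -3.0]
opening: 0.0137
10.62 yaw 2.4708052186276186 z [-0.0019  0.0004 -1.    ] pos [ 0.514  -0.0663  0.1222] q [-0.2272 -0.0214  1.8247 -0.      1.3403  1.3004] f [ 0.4326  0.3574 -3.0327] tq [ 0.0365  0.1008 -0.0382] op 0.013694420034861952
```

View pics/g3.png

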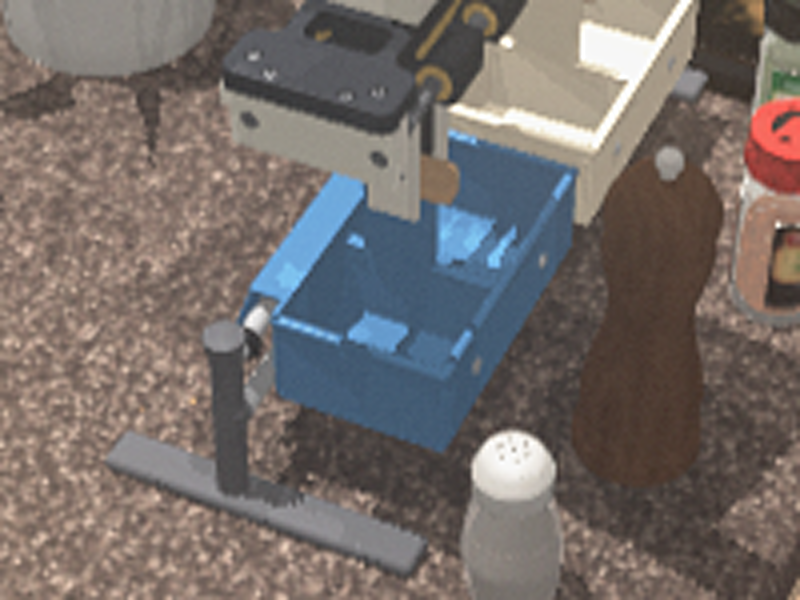

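```bash

python3 -m jog '[[[0,0,0,0,0,0.3,0],[0,0,0,0,0,0.2,0],[0,0,0,0,0,0,0],[0,0,0,0,0,0,0]]]' ; python3 chk.py
```

```text
t: 11.05
tool_pos: [0.5148, -0.0664, 0.1187]
orientation: [3.141, 0.068, 0.0]
force: [-0.2, 0.5, -3.7]
opening: 0.0135
11.05 yaw 2.4717001411055666 z [ 0.0003 -0.     -1.    ] pos [ 0.5148 -0.0664  0.1187] q [-0.2272 -0.0179  1.8279  0.0001  1.3313  1.3004] f [-0.1855  0.4739 -3.6681] tq [ 0.0374  0.1825 -0.0293] op 0.013477837678368623
```

```bash

python3 -m jog '[[[0,0,0,0,0,0.15,0],[0,0,0,0,0,0.1,0],[0,0,0,0,0,0,0]]]' ; python3 chk.py
python3 -m jog '[[[0,0,0,0,0,0,3.5],[0,0,0,0,0,0,3.5],[0,0,0,0,0,0,3.5],[0,0,0,0,0,0,3.5],[0,0,0,0,0,0,3.5]]]';  python3 -m jog '[[[0,0,0,0,0,-1,3.5],[0,0,0,0,0,-3,3.5],[0,0,0,0,0,-4,3.5],[0,0,0,0,0,-4,3.5],[0,0,0,0,0,-2,3.5]]]'
python3 - <<'E'
from h import *
s=robot.read_camera("scene")
c=lambda i,x,y,w,h,k:cv2.resize(i["img"][y:y+h,x:x+w,::-1],None,fx=k,fy=k,interpolation=cv2.INTER_CUBIC)
cv2.imwrite("pics/g4.png",np.vstack([c(s,240,130,200,150,4)]))
E
```

```text
t: 11.3
tool_pos: [0.5147, -0.0665, 0.116]
orientation: [-3.141, -0.068, -0.0]
force: [-0.2, -0.3, -3.3]
opening: 0.0139
11.3 yaw 2.4697522191846466 z [ 0.  0. -1.] pos [ 0.5147 -0.0665  0.116 ] q [-0.2273 -0.0152  1.8305  0.      1.3263  1.3004] f [-0.1965 -0.2664 -3.3319] tq [0.0034 0.1445 0.0313] op 0.013864470087177982
t: 11.72
tool_pos: [0.515, -0.0665, 0.1165]
orientation: [3.141, 0.068, 0.001]
force: [-0.3, -0.5, -0.5]
opening: 0.0349
t: 12.13
tool_pos: [0.5163, -0.0668, 0.2627]
orientation: [3.139, 0.068, 0.011]
force: [-0.2, 0.3, -0.1]
opening: 0.035
```

View pics/g4.png

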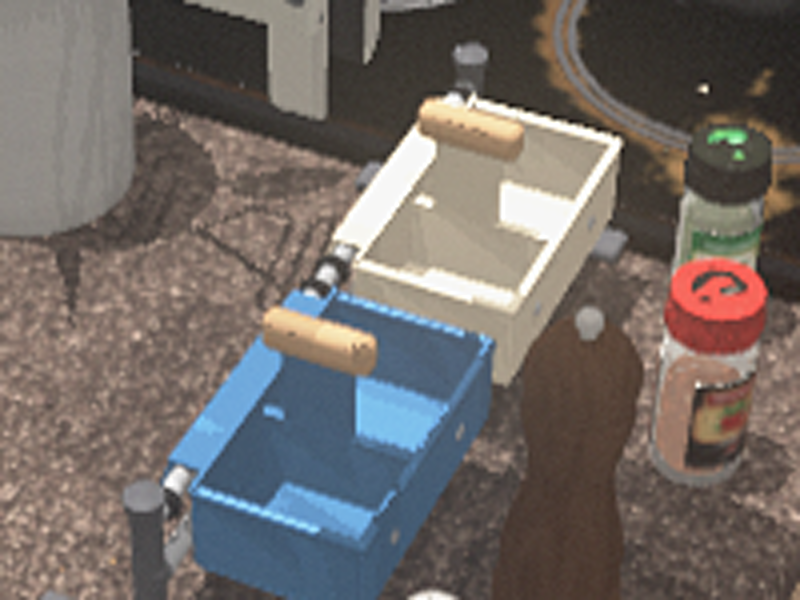

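```bash
python3 - <<'E'
from h import *
np.set_printoptions(precision=4,suppress=True)
s=robot.read_camera("scene");t=robot.read_camera("top")
prof={"salt":[(0,.022),(.074,.022),(.084,.0195),(.09,.012)],"black":[(0,.02),(.105,.02)],"red":[(0,.022),(.105,.022)],"mill":[(0,.029),(.123,.0245),(.159,.0245),(.170,.004)]}
bb={"salt":[(275,294,284,304),(335,360,278,324)],"black":[(420,444,283,304),(408,433,161,197)],"red":[(373,395,298,320),(402,432,194,251)],"mill":[(319,343,285,314),(363,400,207,291)]}
x0={"salt":(.42,-.01),"black":(.43,-.313),"red":(.387,-.21),"mill":(.4125,-.084)}
th=np.linspace(0,6.283,40)
for n in prof:
    V=np.array([(r*np.cos(a),r*np.sin(a),z) for z,r in prof[n] for a in th])
    def f(p,cams=(t,s)):
        o=[]
        for c,b in zip((t,s),bb[n]):
            P=np.array([proj(c,v+[p[0],p[1],0]) for v in V]);e=[P[:,0].min()-b[0]+.5,P[:,0].max()-b[1]-.5,P[:,1].min()-b[2]+.5,P[:,1].max()-b[3]-.5]
            o.append(e)
        return np.ravel(o)
    r=least_squares(f,x0[n],loss="soft_l1",diff_step=1e-3);print(n,r.x,r.fun)
E
python3 - <<'E'
from h import *
s=robot.read_camera("scene");t=robot.read_camera("top")
for n in ["salt_shaker","black_jar","red_jar","pepper_mill","blue_caddy","cream_caddy"]:
    a=robot.pinpoint(s,n);b=robot.pinpoint(t,n)
    if a: print(n,a[0],atz(s,a[0]["point"],0.04 if "caddy" in n else 0))
    if b: print(n,b[0],atz(t,b[0]["point"],0.04 if "caddy" in n else 0))
E
```

```text
salt [0.4249 0.0109] [-1.2454  0.6599 -1.1161  1.1724 -0.957   1.1341 -4.6326  0.9043]
black [ 0.4219 -0.3159] [-0.1315  0.774   0.2389  1.6339 -0.8395 -0.4895 -2.3771 14.7596]
red [ 0.3882 -0.2087] [-0.6535  0.5099  0.0627  1.2958  0.0431 -0.8018 -0.2199 -0.2147]
mill [ 0.4092 -0.0916] [-0.9199 -0.6351 -1.2097  1.1176  0.2056  0.2971 -3.7377 -0.2345]
salt_shaker {'point': [348.2, 318.3], 'confidence': 0.82} [0.41939997 0.01556758 0.        ]
salt_shaker {'point': [286.8, 297.4], 'confidence': 0.76} [0.42198018 0.00812766 0.        ]
black_jar {'point': [415.4, 205.5], 'confidence': 0.83} [ 0.42431241 -0.31602279  0.        ]
black_jar {'point': [427.0, 297.1], 'confidence': 0.74} [ 0.42271759 -0.31346672  0.        ]
red_jar {'point': [413.6, 244.6], 'confidence': 0.89} [ 0.38597919 -0.20562445  0.        ]
red_jar {'point': [381.5, 308.9], 'confidence': 0.95} [ 0.39565037 -0.20884479  0.        ]
pepper_mill {'point': [377.9, 280.7], 'confidence': 0.9} [ 0.40919252 -0.08764994  0.        ]
pepper_mill {'point': [328.5, 301.3], 'confidence': 0.77} [ 0.4130241  -0.08770466  0.        ]
blue_caddy {'point': [328.1, 249.3], 'confidence': 0.82} [ 0.50698874 -0.08150629  0.04      ]
blue_caddy {'point': [325.9, 255.3], 'confidence': 0.57} [ 0.51308496 -0.08191606  0.04      ]
cream_caddy {'point': [415.1, 242.8], 'confidence': 0.74} [ 0.37410348 -0.17007563  0.04      ]
cream_caddy {'point': [395.8, 254.2], 'confidence': 0.64} [ 0.51549242 -0.23977777  0.04      ]
```

```bash

python3 -m jog '[[[0,0,0,-1.7,0.3,0,8],[0,0,0,-3,0.5,0,8],[0,0,0,-3,0.5,0,8],[0,0,0,-2,0.3,0,8],[0,0,0,-1,0.15,0,8]]]' 
python3 -m jog '[[[0,0,0,0,0,1.5,8],[0,0,0,0,0,2.5,8],[0,0,0,0,0,0,8],[0,0,0,0,0,0,8]]]' ; python3 chk.py
python3 - <<'E'
from h import *
s=robot.read_camera("scene");t=robot.read_camera("top")
c=lambda i,x,y,w,h,k:cv2.resize(i["img"][y:y+h,x:x+w,::-1],None,fx=k,fy=k,interpolation=cv2.INTER_CUBIC)
cv2.imwrite("pics/g5.png",np.hstack([c(s,320,130,130,200,3),c(t,270,200,130,200,3)]))
E
```

```text
t: 13.4
tool_pos: [0.4068, -0.0889, 0.2563]
orientation: [3.14, 0.067, 0.0]
force: [0.8, -0.2, 0.2]
opening: 0.0639
t: 13.73
tool_pos: [0.4076, -0.0882, 0.2153]
orientation: [-3.14, -0.068, 0.004]
force: [0.4, 0.3, -0.2]
opening: 0.0796
13.73 yaw 2.46707731119917 z [-0.0026  0.0009 -1.    ] pos [ 0.4076 -0.0882  0.2153] q [-0.3363 -0.3825  1.9645  0.      1.5624  1.1914] f [ 0.449   0.2974 -0.2284] tq [ 0.0338  0.0238 -0.0388] op 0.07960506450233679
```

View pics/g5.png

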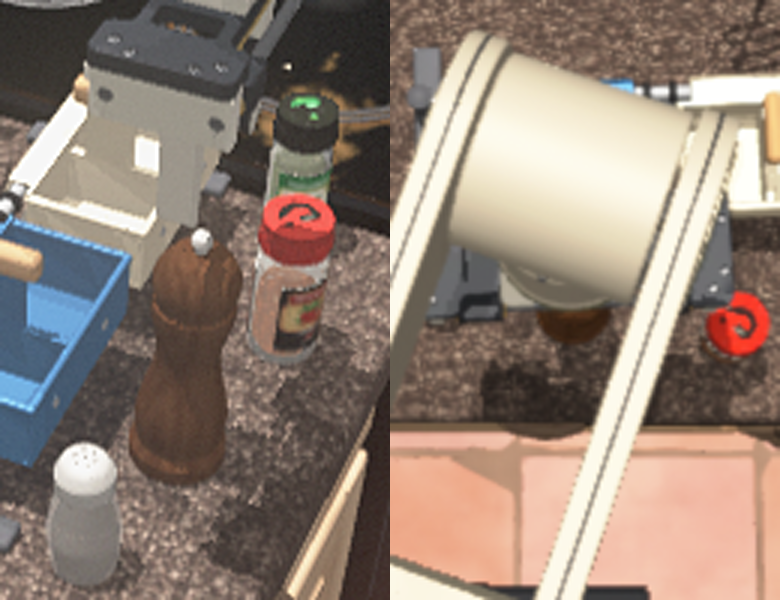

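```bash
python3 - <<'E'
from h import *
np.set_printoptions(precision=4,suppress=True)
s=robot.read_camera("scene");t=robot.read_camera("top")
for n,p,z in(("mill knob",(387,210),.167),("red",(419,201.7),.105),("black",(422,165),.105),("salt",(347.7,281.5),.087)): print(n,atz(s,p,z))
for n,p,z in(("red top",(385,308),.105),("black top",(433,293),.105),("mill top",(332,296),.167),("salt top",(284,293.5),.088)): print(n,atz(t,p,z))
E
```

```text
mill knob [ 0.4066 -0.0893  0.167 ]
red [ 0.3882 -0.2065  0.105 ]
black [ 0.4221 -0.3131  0.105 ]
salt [0.4248 0.0136 0.087 ]
red top [ 0.3881 -0.2074  0.105 ]
black top [ 0.42   -0.3099  0.105 ]
mill top [ 0.4067 -0.0948  0.167 ]
salt top [0.4208 0.0084 0.088 ]
```

```bash

python3 -m jog '[[[0,0,0,0,0.15,2,8],[0,0,0,0,0,3,8],[0,0,0,0,0,2.5,8],[0,0,0,0,0,1.2,8],[0,0,0,0,0,0.5,8]]]'
python3 -m jog '[[[0,0,0,0,0,0,3],[0,0,0,0,0,0,3],[0,0,0,0,0,0,3],[0,0,0,0,0,0,3],[0,0,0,0,0,0,3]]]' 20
python3 -m jog '[[[0,0,0,0,0,0,3],[0,0,0,0,0,-0.5,3],[0,0,0,0,0,-1.5,3],[0,0,0,0,0,-2.5,3],[0,0,0,0,0,-2.5,3]]]'
python3 -m jog '[[[0,0,0,0,0,-2.5,3],[0,0,0,0,0,-2.5,3],[0,0,0,0,0,-2.5,3],[0,0,0,0,0,-1,3],[0,0,0,0,0,0,3]]]';python3 chk.py
```

```text
t: 14.35
tool_pos: [0.4077, -0.0897, 0.1227]
orientation: [-3.14, -0.068, 0.004]
force: [-0.7, -0.3, -0.4]
opening: 0.0799
t: 14.77
tool_pos: [0.4094, -0.0904, 0.1254]
orientation: [3.14, 0.068, 0.003]
force: [-0.8, -0.2, 0.8]
opening: 0.0517
t: 15.18
tool_pos: [0.4075, -0.0896, 0.1942]
orientation: [-3.14, -0.068, 0.004]
force: [1.1, -0.0, -1.7]
opening: 0.0475
t: 15.6
tool_pos: [0.4098, -0.0905, 0.282]
orientation: [3.139, 0.068, 0.007]
force: [-0.3, -0.6, -3.0]
opening: 0.0475
15.6 yaw 2.4723089233187174 z [ 0.0046 -0.0015 -1.    ] pos [ 0.4098 -0.0905  0.282 ] q [-0.3396 -0.3951  1.8538  0.0001  1.6781  1.1881] f [-0.3107 -0.6475 -3.0404] tq [0.0233 0.0019 0.0026] op 0.047532824669173836
```

```bash

python3 -m jog '[[[0,0,0,0.5,1,0,3],[0,0,0,1,2,0,3],[0,0,0,1.3,2.5,0,3],[0,0,0,1.3,2.5,0,3],[0,0,0,1.3,2.5,0,3]]]' >/dev/null
python3 -m jog '[[[0,0,0,1.3,2.5,0,3],[0,0,0,1.3,2.5,0,3],[0,0,0,1,2,0,3],[0,0,0,0.6,1,0,3],[0,0,0,0.2,0.5,0,3]]]' >/dev/null
python3 -m jog '[[[0,0,0,0,0,0,3],[0,0,0,0,0,0,3]]]'
python3 chk.py
python3 - <<'E'
from h import *
np.set_printoptions(precision=4,suppress=True)
s=robot.read_camera("scene");t=robot.read_camera("top")
for n in ("pepper_mill","cream_caddy"):
  for c in (s,t):
    m=robot.masks_of(c,n)[:1]
    for x in m:
        ys,xs=np.nonzero(x["pixels"]); print(n,round(x["confidence"],2),xs.min(),xs.max(),ys.min(),ys.max(),"bot",xs[ys>ys.max()-4].mean())
p=robot.read_state()["tool_pos"]
print(proj(s,[p[0],p[1],p[2]-.1245]),proj(s,[.5153,-.276,.043]))
cv2.imwrite("pics/g6.png",cv2.resize(s["img"][80:280,300:460,::-1],None,fx=3,fy=3,interpolation=cv2.INTER_CUBIC))
E
```

```text
t: 16.6
tool_pos: [0.514, -0.2753, 0.2774]
orientation: [-3.139, -0.067, 0.004]
force: [-0.2, 0.2, -1.4]
opening: 0.0478
16.6 yaw 2.4573558198533694 z [-0.0024  0.0017 -1.    ] pos [ 0.514  -0.2753  0.2774] q [-0.5798  0.0705  1.4459  0.0001  1.628   0.9482] f [-0.2281  0.1527 -1.448 ] tq [ 0.0231  0.0421 -0.0038] op 0.047802814240416575
pepper_mill 0.71 358 391 64 150 bot 372.5151515151515
pepper_mill 0.88 406 439 238 257 bot 418.4736842105263
cream_caddy 0.68 319 394 151 225 bot 365.3
cream_caddy 0.64 364 433 225 271 bot 398.2215568862275
[371.5823 140.4612] [367.9843 186.9124]
```

View pics/g6.png

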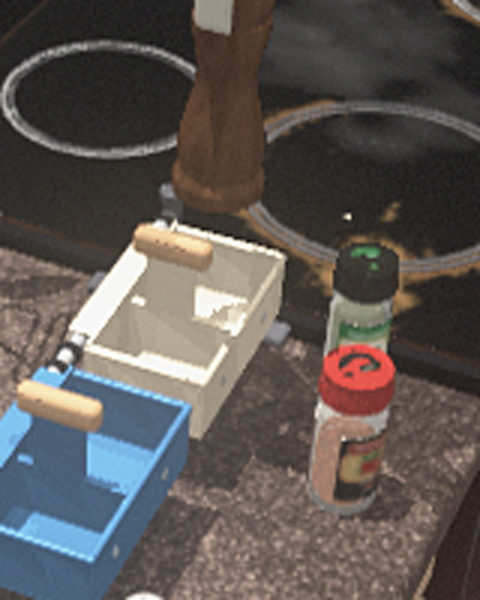

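```bash

python3 -m jog '[[[0,0,0,0.1,0.05,1.5,3],[0,0,0,0,0,2.5,3],[0,0,0,0,0,2.5,3],[0,0,0,0,0,1,3],[0,0,0,0,0,0.5,3]]]' 
python3 -m jog '[[[0,0,0,0,0,1,3],[0,0,0,0,0,1,3],[0,0,0,0,0,0.4,3],[0,0,0,0,0,0,3],[0,0,0,0,0,0,3]]]';python3 chk.py
```

```text
t: 17.32
tool_pos: [0.5146, -0.2751, 0.1968]
orientation: [-3.139, -0.068, 0.005]
force: [-0.3, 0.5, -1.8]
opening: 0.0483
t: 17.73
tool_pos: [0.5159, -0.2762, 0.1755]
orientation: [3.141, 0.068, 0.0]
force: [0.1, 0.8, -1.3]
opening: 0.0478
17.73 yaw 2.468582708749221 z [ 0.0003 -0.0002 -1.    ] pos [ 0.5159 -0.2762  0.1755] q [-0.5792  0.1136  1.5855  0.      1.4422  0.9485] f [ 0.0663  0.7715 -1.32  ] tq [ 0.0299  0.0159 -0.0053] op 0.04782139898016273
```

```bash

python3 -m jog '[[[0,0,0,0,0,0.3,3],[0,0,0,0,0,0.2,3],[0,0,0,0,0,0,3]]]'
python3 -m jog '[[[0,0,0,0,0,0.2,3],[0,0,0,0,0,0.2,3],[0,0,0,0,0,0,3]]]';python3 chk.py
```

```text
t: 17.98
tool_pos: [0.5157, -0.2761, 0.17]
orientation: [-3.141, -0.068, -0.0]
force: [-0.6, 0.8, -2.0]
opening: 0.0479
t: 18.23
tool_pos: [0.5168, -0.2768, 0.1681]
orientation: [3.139, 0.068, 0.004]
force: [-0.2, -0.2, 6.9]
opening: 0.0477
18.23 yaw 2.4699831217441983 z [ 0.0029 -0.0018 -1.    ] pos [ 0.5168 -0.2768  0.1681] q [-0.5792  0.1184  1.5941  0.0001  1.4258  0.9484] f [-0.1839 -0.2229  6.9161] tq [0.2143 0.1148 0.0008] op 0.04772580638834038
```

```bash

python3 -m jog '[[[0,0,0,0,0,-0.1,6.5],[0,0,0,0,0,0,6.5],[0,0,0,0,0,0,6.5],[0,0,0,0,0,-1,6.5],[0,0,0,0,0,-2.5,6.5]]]'
python3 -m jog '[[[0,0,0,0,0,-3,6.5],[0,0,0,0,0,-3,6.5],[0,0,0,-1.6,-1,-0.5,6.5],[0,0,0,-3,-1.8,0,6.5],[0,0,0,-3,-1.8,0,6.5]]]' 
python3 -m jog '[[[0,0,0,-3,-1.8,0,6.5],[0,0,0,-1.6,-1.1,0,6.5],[0,0,-6,-0.4,0,0,6.5],[0,0,-7,0,0,0,6.5],[0,0,-7,0,0,0,6.5]]]' >/dev/null
python3 -m jog '[[[0,0,-7,0,0,0,6.5],[0,0,-7,0,0,0,6.5],[0,0,-7,0,0,0,6.5],[0,0,-7,0,0,0,6.5],[0,0,-7,0,0,0,6.5]]]' >/dev/null
python3 -m jog '[[[0,0,-7,0,0,0,6.5],[0,0,-7,0,0,0,6.5],[0,0,-7,0,0,0,6.5],[0,0,-7,0,0,0,6.5],[0,0,-7,0,0,0,6.5]]]' >/dev/null
python3 -m jog '[[[0,0,0,0,0,0,6.5],[0,0,0,0,0,0,6.5]]]' >/dev/null;python3 chk.py
```

```text
t: 18.65
tool_pos: [0.5136, -0.2747, 0.1986]
orientation: [-3.137, -0.068, 0.01]
force: [0.2, -0.2, -0.7]
opening: 0.0646
t: 19.07
tool_pos: [0.4376, -0.2334, 0.2685]
orientation: [3.14, 0.068, 0.002]
force: [-0.6, 1.2, 0.3]
opening: 0.0654
20.48 yaw 92.24657935649329 z [ 0.0004 -0.0003 -1.    ] pos [ 0.3867 -0.2066  0.2677] q [-0.6079 -0.3345  1.8333  0.      1.6423 -0.6471] f [-0.0571  0.4291 -0.0916] tq [-0.0123 -0.0759 -0.0134] op 0.0651612492249111
```

```bash

python3 -m jog '[[[0,0,0,-0.1,0.1,2,6.5],[0,0,0,0,0,3.5,6.5],[0,0,0,0,0,3.5,6.5],[0,0,0,0,0,3.5,6.5],[0,0,0,0,0,3,6.5]]]' 
python3 -m jog '[[[0,0,0,0,0,2.5,6.5],[0,0,0,0,0,1.5,6.5],[0,0,0,0,0,0.8,6.5],[0,0,0,0,0,0.4,6.5],[0,0,0,0,0,0,6.5]]]' 
python3 -m jog '[[[0,0,0,0,0,0,3],[0,0,0,0,0,0,3],[0,0,0,0,0,0,3],[0,0,0,0,0,0,3],[0,0,0,0,0,0,3]]]' 20
python3 chk.py
```

```text
t: 20.9
tool_pos: [0.3871, -0.2072, 0.1102]
orientation: [-2.178, -2.263, 0.0]
force: [0.0, -0.1, -0.8]
opening: 0.0653
t: 21.32
tool_pos: [0.3876, -0.2076, 0.0601]
orientation: [-2.175, -2.266, 0.0]
force: [-0.1, 0.5, 1.3]
opening: 0.0654
t: 21.73
tool_pos: [0.3884, -0.208, 0.0611]
orientation: [2.172, 2.267, 0.0]
force: [0.2, -0.6, 3.6]
opening: 0.043
21.73 yaw 92.46319557301499 z [ 0.0015 -0.0011 -1.    ] pos [ 0.3884 -0.208   0.0611] q [-0.6083 -0.1745  2.0861 -0.      1.2281 -0.6512] f [ 0.1673 -0.5925  3.6473] tq [-0.0379 -0.0064 -0.0289] op 0.04297788961835413
```

```bash

python3 -m jog '[[[0,0,0,0,0,-0.5,3],[0,0,0,0,0,-1.5,3],[0,0,0,0,0,-3,3],[0,0,0,0,0,-3,3],[0,0,0,0,0,-3,3]]]' 
python3 -m jog '[[[0,0,0,0,0,-3,3],[0,0,0,0,0,-2,3],[0,0,0,0,1,-0.5,3],[0,0,0,0,2,0,3],[0,0,0,0.1,2.5,0,3]]]' >/dev/null
python3 -m jog '[[[0,0,0,0.1,2.5,0,3],[0,0,0,0,2.2,0,3],[0,0,0,0,1.5,0,3],[0,0,0,0,0.7,0,3],[0,0,0,0,0,0,3]]]'
python3 -m jog '[[[0,0,0,0,0,0,3],[0,0,0,0,0,0,3]]]' >/dev/null;python3 chk.py
python3 - <<'E'
from h import *
np.set_printoptions(precision=4,suppress=True)
s=robot.read_camera("scene")
p=robot.read_state()["tool_pos"]
print(proj(s,[p[0],p[1],p[2]-.0605]),proj(s,[p[0],p[1],.043]))
cv2.imwrite("pics/g7.png",cv2.resize(s["img"][80:280,300:460,::-1],None,fx=3,fy=3,interpolation=cv2.INTER_CUBIC))
E
```

```text
t: 22.15
tool_pos: [0.387, -0.2071, 0.1712]
orientation: [-2.172, -2.268, 0.0]
force: [0.3, 0.4, -0.9]
opening: 0.0432
t: 22.98
tool_pos: [0.512, -0.1999, 0.2247]
orientation: [-2.171, -2.269, 0.0]
force: [0.3, 0.2, -1.6]
opening: 0.0432
23.15 yaw 92.45432345035634 z [-0.0007  0.0001 -1.    ] pos [ 0.5106 -0.2003  0.2251] q [-0.4672 -0.0108  1.6233 -0.0002  1.5298 -0.51  ] f [-0.251   0.112  -1.4511] tq [-0.0366 -0.0372 -0.0225] op 0.043655639655645076
[357.1476 157.5663] [354.1811 209.3471]
```

View pics/g7.png

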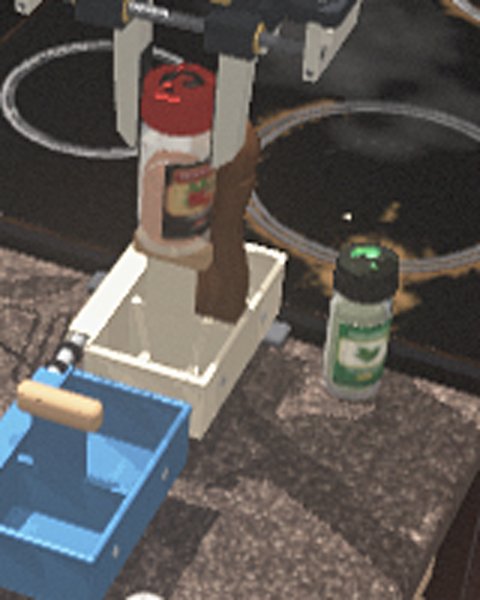

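```bash

python3 -m jog '[[[0,0,0,0,0.1,1.5,3],[0,0,0,0,0,2.5,3],[0,0,0,0,0,2.5,3],[0,0,0,0,0,1.5,3],[0,0,0,0,0,1,3]]]' 
python3 -m jog '[[[0,0,0,0,0,1.2,3],[0,0,0,0,0,1,3],[0,0,0,0,0,0.5,3],[0,0,0,0,0,0,3],[0,0,0,0,0,0,3]]]';python3 chk.py
```

```text
t: 23.62
tool_pos: [0.5106, -0.1998, 0.133]
orientation: [-2.172, -2.266, 0.001]
force: [-0.4, -0.5, -1.2]
opening: 0.0433
t: 24.03
tool_pos: [0.5127, -0.2003, 0.1085]
orientation: [2.173, 2.268, 0.0]
force: [0.1, -0.8, -1.0]
opening: 0.0434
24.03 yaw 92.46829949973589 z [ 0.0004 -0.0002 -1.    ] pos [ 0.5127 -0.2003  0.1085] q [-0.4657  0.0767  1.7509  0.      1.3136 -0.5087] f [ 0.1315 -0.8248 -0.9674] tq [ 0.0061 -0.0368 -0.0311] op 0.0433962420438898
```

```bash

python3 -m jog '[[[0,0,0,0,0,0.2,3],[0,0,0,0,0,0.2,3],[0,0,0,0,0,0,3]]]';python3 chk.py
```

```text
t: 24.28
tool_pos: [0.5127, -0.2002, 0.1043]
orientation: [2.173, 2.269, 0.0]
force: [0.4, 0.3, -0.7]
opening: 0.0435
24.28 yaw 92.47639829485946 z [ 0.0004 -0.0002 -1.    ] pos [ 0.5127 -0.2002  0.1043] q [-0.4655  0.0808  1.7547 -0.      1.3056 -0.5088] f [ 0.3661  0.3268 -0.6863] tq [-0.0324 -0.1159  0.0076] op 0.04347309948413911
```

```bash

python3 -m jog '[[[0,0,0,0,0,0.1,3],[0,0,0,0,0,0,5.5],[0,0,0,0,0,0,5.5],[0,0,0,0,0,0,5.5],[0,0,0,0,0,-1,5.5]]]'
python3 -m jog '[[[0,0,0,0,0,-3,5.5],[0,0,0,0,0,-4,5.5],[0,0,0,0,0,-4,5.5],[0,0,0,0,0,-3,5.5],[0,0,0,-1,-1,-1,5.5]]]' 
python3 -m jog '[[[0,0,0,-2.5,-2,0,6.5],[0,0,0,-2.5,-2.3,0,6.5],[0,0,0,-2.5,-2.3,0,6.5],[0,0,0,-1.6,-1.4,0,6.5],[0,0,0,-0.8,-0.6,0,6.5]]]' >/dev/null
python3 -m jog '[[[0,0,6,0,0,0,6.5],[0,0,7,0,0,0,6.5],[0,0,7,0,0,0,6.5],[0,0,7,0,0,0,6.5],[0,0,7,0,0,0,6.5]]]' >/dev/null
python3 -m jog '[[[0,0,7,0,0,0,6.5],[0,0,7,0,0,0,6.5],[0,0,7,0,0,0,6.5],[0,0,7,0,0,0,6.5],[0,0,7,0,0,0,6.5]]]' >/dev/null
python3 -m jog '[[[0,0,7,0,0,0,6.5],[0,0,7,0,0,0,6.5],[0,0,7,0,0,0,6.5],[0,0,0,0,0,0,6.5],[0,0,0,0,0,0,6.5]]]' >/dev/null;python3 chk.py
python3 - <<'E'
from h import *
np.set_printoptions(precision=4,suppress=True)
s=robot.read_camera("scene");save(s,"s8.png")
p=robot.pinpoint(s,"black_jar")[:1];print(p, p and atz(s,p[0]["point"],0))
E
```

```text
t: 24.7
tool_pos: [0.5111, -0.1995, 0.1113]
orientation: [-2.171, -2.266, 0.002]
force: [0.3, -0.1, 0.6]
opening: 0.0547
t: 25.12
tool_pos: [0.5058, -0.2105, 0.2707]
orientation: [2.165, 2.264, 0.006]
force: [0.9, -0.4, -0.1]
opening: 0.055
26.78 yaw 2.7200828521260623 z [ 0.0003  0.     -1.    ] pos [ 0.4217 -0.3128  0.2635] q [-0.7362 -0.0883  1.6289  0.0003  1.6009  0.7872] f [-0.1325  0.3042  0.5263] tq [ 0.0331  0.0121 -0.0418] op 0.06522158707705256
[{'point': [412.9, 207.5], 'confidence': 0.95}] [ 0.4266 -0.3077  0.    ]
```

View pics/s8.png

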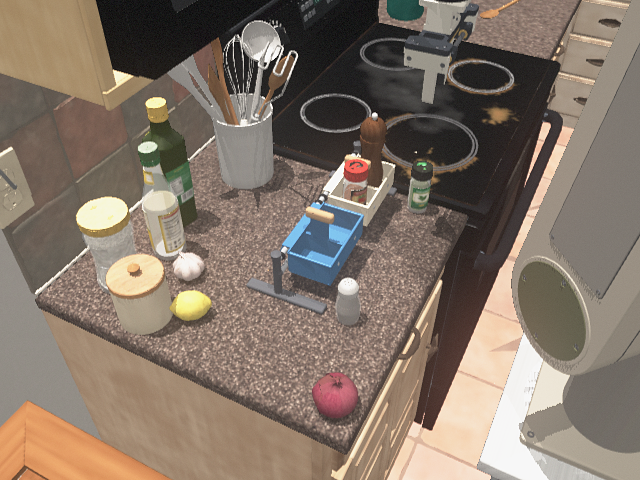

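```bash

python3 -m jog '[[[0,0,0,0,0,2,6.5],[0,0,0,0,0,3.5,6.5],[0,0,0,0,0,3.5,6.5],[0,0,0,0,0,3.5,6.5],[0,0,0,0,0,3,6.5]]]' >/dev/null
python3 -m jog '[[[0,0,0,0,0,2.2,6.5],[0,0,0,0,0,1.3,6.5],[0,0,0,0,0,0.8,6.5],[0,0,0,0,0,0.4,6.5],[0,0,0,0,0,0,6.5]]]' 
python3 -m jog '[[[0,0,0,0,0,0,3],[0,0,0,0,0,0,3],[0,0,0,0,0,0,3],[0,0,0,0,0,0,3],[0,0,0,0,0,0,3]]]' 20
python3 chk.py
python3 -m jog '[[[0,0,0,0,0,-0.5,3],[0,0,0,0,0,-1.5,3],[0,0,0,0,0,-3,3],[0,0,0,0,0,-3,3],[0,0,0,0,0,-3,3]]]' >/dev/null
python3 -m jog '[[[0,0,0,0,0,-3,3],[0,0,0,0,0,-2,3],[0,0,0,0,0,-1,3],[0,0,-4,0,0,0,3],[0,0,-6,0,0,0,3]]]'
python3 -m jog '[[[0,0,-7,0,0,0,3],[0,0,-7,0,0,0,3],[0,0,-7,0,0,0,3],[0,0,-7,0,0,0,3],[0,0,-7,0,0,0,3]]]' >/dev/null
python3 -m jog '[[[0,0,-7,0,0,0,3],[0,0,-7,0,0,0,3],[0,0,-7,0,0,0,3],[0,0,-7,0,0,0,3],[0,0,-7,0,0,0,3]]]' >/dev/null
python3 -m jog '[[[0,0,-6,0,0,0,3],[0,0,-4,0,0,0,3],[0,0,0,0,0,0,3]]]' >/dev/null;python3 chk.py
```

```text
t: 27.72
tool_pos: [0.4212, -0.3131, 0.0609]
orientation: [-3.14, -0.07, 0.001]
force: [0.2, 0.3, -0.0]
opening: 0.0653
t: 28.13
tool_pos: [0.4217, -0.3135, 0.062]
orientation: [3.14, 0.068, 0.002]
force: [0.6, 0.9, 2.9]
opening: 0.0399
28.13 yaw 2.480469875378218 z [ 0.001  -0.0008 -1.    ] pos [ 0.4217 -0.3135  0.062 ] q [-0.737   0.0637  1.8559  0.0001  1.2206  0.7905] f [0.5677 0.9212 2.8748] tq [ 0.1395  0.0882 -0.0132] op 0.03989823470185079
t: 28.97
tool_pos: [0.4214, -0.3134, 0.2317]
orientation: [3.122, 0.345, 0.001]
force: [-0.2, 0.9, -1.8]
opening: 0.0401
30.05 yaw 92.66211078364337 z [-0.0013  0.0012 -1.    ] pos [ 0.4208 -0.3128  0.2301] q [-0.7371 -0.0779  1.6794 -0.      1.5419 -0.7835] f [ 0.5534 -0.6723 -1.7311] tq [-0.0338 -0.0707 -0.0003] op 0.040435332418521625
```

```bash

python3 -m jog '[[[0,0,0,1,0.4,0,3],[0,0,0,2,0.7,0,3],[0,0,0,3,1,0,3],[0,0,0,3,1,0,3],[0,0,0,3,1,0,3]]]' >/dev/null
python3 -m jog '[[[0,0,0,3,1,0,3],[0,0,0,3,1,0,3],[0,0,0,3,1,0,3],[0,0,0,3,1,0,3],[0,0,0,2,0.8,0,3]]]' >/dev/null
python3 -m jog '[[[0,0,0,1.2,0.5,0,3],[0,0,0,0.5,0.2,0,3],[0,0,0,0,0,0,3],[0,0,0,0,0,0,3]]]' >/dev/null
python3 chk.py
python3 - <<'E'
from h import *
np.set_printoptions(precision=4,suppress=True)
s=robot.read_camera("scene")
cv2.imwrite("pics/g9.png",cv2.resize(s["img"][130:330,270:470,::-1],None,fx=3,fy=3,interpolation=cv2.INTER_CUBIC))
o=np.array([.5075,-.074,.04]);a=.042;Rz=R.from_euler("z",a).as_matrix()
for X in [(-.04,-.072,.045),(-.04,.072,.045),(.04,.072,.045),(-.04,.072,0),(0,.042,.003)]: print(X,(proj(s,o+Rz@X)-[270,130])*3)
E
```

```text
31.22 yaw 92.44294447137824 z [-0.0007 -0.0002 -1.    ] pos [ 0.5049 -0.0323  0.2309] q [-0.1651 -0.1306  1.7269 -0.0003  1.5459 -0.2077] f [-0.4328 -1.5853 -1.1032] tq [-0.0553 -0.0626 -0.0182] op 0.04007193172504899
(-0.04, -0.072, 0.045) [279.1424 255.6252]
(-0.04, 0.072, 0.045) [181.0519 411.7139]
(0.04, 0.072, 0.045) [ 51.0477 368.2123]
(-0.04, 0.072, 0) [179.6679 467.2306]
(0, 0.042, 0.003) [138.0834 407.5089]
```

View pics/g9.png

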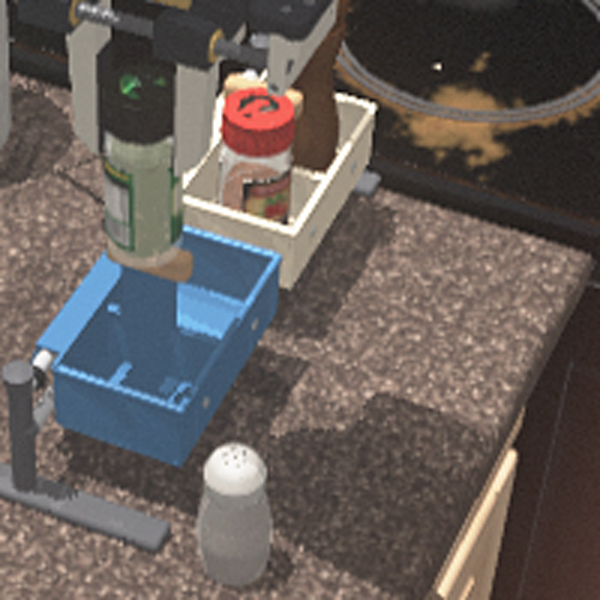

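```bash

python3 -m jog '[[[0,0,0,0,0,1.5,3],[0,0,0,0,0,2.5,3],[0,0,0,0,0,2.5,3],[0,0,0,0,0,1.5,3],[0,0,0,0,0,1,3]]]' 
python3 -m jog '[[[0,0,0,0,0,1.4,3],[0,0,0,0,0,1,3],[0,0,0,0,0,0.7,3],[0,0,0,0,0,0,3],[0,0,0,0,0,0,3]]]'
python3 -m jog '[[[0,0,0,0,0,0.2,3],[0,0,0,0,0,0.1,3],[0,0,0,0,0,0,3]]]';python3 chk.py
```

```text
t: 31.68
tool_pos: [0.5037, -0.0333, 0.1388]
orientation: [-2.174, -2.265, 0.003]
force: [-0.2, 0.1, -1.1]
opening: 0.0404
t: 32.1
tool_pos: [0.5052, -0.0326, 0.1103]
orientation: [-2.173, -2.268, 0.0]
force: [0.7, 0.4, -0.8]
opening: 0.0406
t: 32.35
tool_pos: [0.5056, -0.0324, 0.1076]
orientation: [2.172, 2.268, 0.001]
force: [0.5, -0.4, -2.1]
opening: 0.0401
32.35 yaw 92.47158632123795 z [ 0.0009 -0.0002 -1.    ] pos [ 0.5056 -0.0324  0.1076] q [-0.1652 -0.0413  1.8722 -0.      1.3099 -0.2083] f [ 0.5133 -0.3675 -2.1054] tq [-0.0757 -0.1535 -0.0114] op 0.04012129812908435
```

```bash

python3 -m jog '[[[0,0,0,0,0,0.15,3],[0,0,0,0,0,0.1,3],[0,0,0,0,0,0,3]]]'
python3 -m jog '[[[0,0,0,0,0,0,5],[0,0,0,0,0,0,5],[0,0,0,0,0,0,5],[0,0,0,0,0,0,5],[0,0,0,0,0,-1,5]]]'
python3 -m jog '[[[0,0,0,0,0,-2,5],[0,0,0,0,0,-3,5],[0,0,0,0,0,-3,5],[0,0,0,0,0,-3,5],[0,0,0,0.6,-1,-1,5]]]' 
python3 -m jog '[[[0,0,0,1.3,-2.3,0,6.5],[0,0,0,1.3,-2.3,0,6.5],[0,0,0,0.9,-1.6,0,6.5],[0,0,0,0.5,-0.8,0,6.5],[0,0,0,0,0,0,6.5]]]' 
python3 -m jog '[[[0,0,0,0,0,2,6.5],[0,0,0,0,0,3,6.5],[0,0,0,0,0,1,6.5],[0,0,0,0,0,0,6.5],[0,0,0,0,0,0,6.5]]]';python3 chk.py
python3 - <<'E'
from h import *
np.set_printoptions(precision=4,suppress=True)
s=robot.read_camera("scene");p=robot.read_state()["tool_pos"]
cv2.imwrite("pics/g10.png",cv2.resize(s["img"][130:330,270:470,::-1],None,fx=3,fy=3,interpolation=cv2.INTER_CUBIC))
for z in(p[2],.09,0):print((proj(s,[p[0],p[1],z])-[270,130])*3)
E
```

```text
t: 32.6
tool_pos: [0.5055, -0.0324, 0.1049]
orientation: [2.173, 2.268, 0.001]
force: [0.3, -0.1, -0.2]
opening: 0.0398
t: 33.02
tool_pos: [0.5037, -0.0321, 0.1129]
orientation: [-2.171, -2.267, 0.003]
force: [-0.3, 0.1, -0.6]
opening: 0.0506
t: 33.43
tool_pos: [0.4977, -0.0276, 0.2408]
orientation: [2.169, 2.263, 0.007]
force: [1.2, 0.4, 1.1]
opening: 0.0501
t: 33.85
tool_pos: [0.4227, 0.0108, 0.2356]
orientation: [2.171, 2.269, 0.002]
force: [-0.1, 0.1, -0.1]
opening: 0.0649
t: 34.27
tool_pos: [0.4233, 0.0099, 0.1747]
orientation: [-2.173, -2.268, 0.002]
force: [-1.0, -0.7, -0.1]
opening: 0.0645
34.27 yaw 92.45406611618533 z [-0.0015  0.0001 -1.    ] pos [0.4233 0.0099 0.1747] q [-0.0977 -0.3434  2.0086 -0.0001  1.4779 -0.1405] f [-0.9718 -0.6698 -0.051 ] tq [-0.0732 -0.0977  0.0069] op 0.06452979843968706
[244.113  330.1357]
[237.6242 446.6345]
[231.5824 555.107 ]
```

View pics/g10.png

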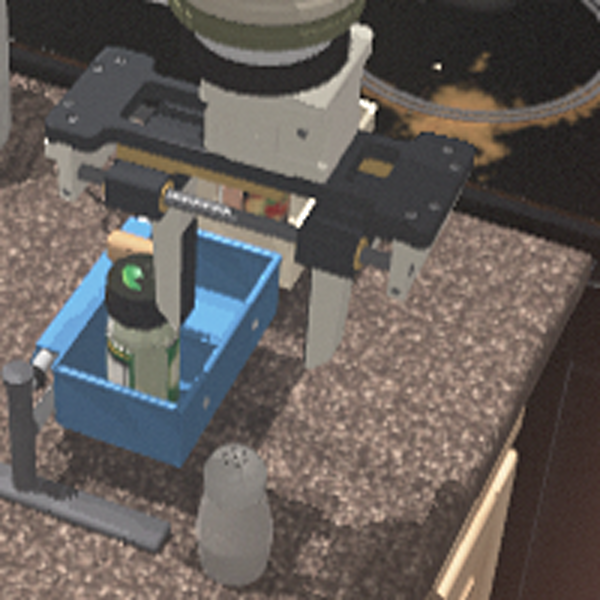

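```bash

python3 -m jog '[[[0,0,6,0,0,0,6.5],[0,0,7,0,0,0,6.5],[0,0,7,0,0,0,6.5],[0,0,7,0,0,0,6.5],[0,0,7,0,0,0,6.5]]]' >/dev/null
python3 -m jog '[[[0,0,7,0,0,0,6.5],[0,0,7,0,0,0,6.5],[0,0,7,0,0,0,6.5],[0,0,7,0,0,0,6.5],[0,0,7,0,0,0,6.5]]]' >/dev/null
python3 -m jog '[[[0,0,7,0,0,0,6.5],[0,0,7,0,0,0,6.5],[0,0,7,0,0,0,6.5],[0,0,0,0,0,0,6.5],[0,0,0,0,0,0,6.5]]]' >/dev/null;python3 chk.py
```

```text
35.57 yaw 2.690207914753826 z [ 0.0022 -0.0002 -1.    ] pos [0.4243 0.01   0.1762] q [-0.0973 -0.3455  2.0075 -0.      1.4773  1.4265] f [-0.2191 -0.1938 -0.5312] tq [0.0382 0.0239 0.0276] op 0.06475667193317762
```

```bash

python3 -m jog '[[[0,0,0,-0.05,0,2,6.5],[0,0,0,0,0,3,6.5],[0,0,0,0,0,3,6.5],[0,0,0,0,0,2,6.5],[0,0,0,0,0,1.5,6.5]]]' 
python3 -m jog '[[[0,0,0,0,0,0.8,6.5],[0,0,0,0,0,0.4,6.5],[0,0,0,0,0,0,6.5]]]' 
python3 -m jog '[[[0,0,0,0,0,0,3],[0,0,0,0,0,0,3],[0,0,0,0,0,0,3],[0,0,0,0,0,0,3],[0,0,0,0,0,0,3]]]' 20
python3 chk.py
```

```text
t: 35.98
tool_pos: [0.422, 0.0102, 0.058]
orientation: [-3.14, -0.075, 0.003]
force: [0.4, -0.0, -0.1]
opening: 0.0648
t: 36.23
tool_pos: [0.4229, 0.0101, 0.0476]
orientation: [-3.141, -0.071, 0.001]
force: [-0.6, -0.0, -0.2]
opening: 0.065
t: 36.65
tool_pos: [0.4233, 0.0102, 0.0483]
orientation: [-3.141, -0.068, -0.002]
force: [-0.1, 0.7, 1.3]
opening: 0.036
36.65 yaw 2.481677396301227 z [ 0.0011  0.0001 -1.    ] pos [0.4233 0.0102 0.0483] q [-0.0973 -0.2069  2.1397  0.0003  1.2077  1.4301] f [-0.0913  0.7195  1.337 ] tq [ 0.1945 -0.0214  0.0155] op 0.03597257159570057
```

```bash

python3 -m jog '[[[0,0,0,0,0,0,3],[0,0,0,0,0,0,3],[0,0,0,0,0,0,3]]]'
python3 - <<'E'
from h import *
s=robot.read_camera("scene")
cv2.imwrite("pics/g11.png",cv2.resize(s["img"][230:350,290:410,::-1],None,fx=5,fy=5,interpolation=cv2.INTER_CUBIC))
E
```

```text
t: 36.9
tool_pos: [0.4233, 0.0102, 0.0481]
orientation: [-3.141, -0.068, -0.002]
force: [-0.1, 2.2, 4.3]
opening: 0.0357
```

View pics/g11.png

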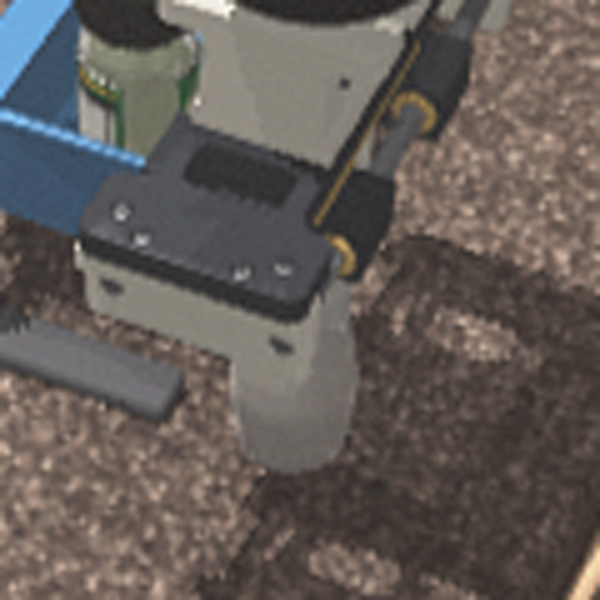

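```bash

python3 -m jog '[[[0,0,0,0,0,-0.5,3],[0,0,0,0,0,-1.5,3],[0,0,0,0,0,-3,3],[0,0,0,0,0,-3,3],[0,0,0,0,0,-3,3]]]' >/dev/null
python3 -m jog '[[[0,0,0,0,0,-3,3],[0,0,0,0,0,-2,3],[0,0,0,0,0,-1,3],[0,0,-4,0,0,0,3],[0,0,-6,0,0,0,3]]]'
python3 -m jog '[[[0,0,-7,0,0,0,3],[0,0,-7,0,0,0,3],[0,0,-7,0,0,0,3],[0,0,-7,0,0,0,3],[0,0,-7,0,0,0,3]]]' >/dev/null
python3 -m jog '[[[0,0,-7,0,0,0,3],[0,0,-7,0,0,0,3],[0,0,-7,0,0,0,3],[0,0,-7,0,0,0,3],[0,0,-7,0,0,0,3]]]' >/dev/null
python3 -m jog '[[[0,0,-6,0,0,0,3],[0,0,-4,0,0,0,3],[0,0,0,-0.6,0.4,0,3],[0,0,0,-1.3,0.8,0,3],[0,0,0,-2,1.2,0,3]]]'
python3 -m jog '[[[0,0,0,-2.3,1.4,0,3],[0,0,0,-2.3,1.4,0,3],[0,0,0,-2,1.1,0,3],[0,0,0,-1.3,0.8,0,3],[0,0,0,-0.7,0.4,0,3]]]'
python3 -m jog '[[[0,0,0,0,0,0,3],[0,0,0,0,0,0,3]]]'>/dev/null; python3 chk.py
python3 - <<'E'
from h import *
s=robot.read_camera("scene")
cv2.imwrite("pics/g12.png",cv2.resize(s["img"][130:300,270:420,::-1],None,fx=3.5,fy=3.5,interpolation=cv2.INTER_CUBIC))
E
```

```text
t: 37.78
tool_pos: [0.4228, 0.01, 0.2178]
orientation: [3.122, 0.345, 0.0]
force: [0.4, -0.0, -1.0]
opening: 0.0356
t: 39.03
tool_pos: [0.4481, -0.0276, 0.2168]
orientation: [-2.174, -2.267, 0.001]
force: [0.4, -0.8, -0.6]
opening: 0.0356
t: 39.45
tool_pos: [0.5034, -0.1136, 0.2164]
orientation: [-2.177, -2.263, 0.002]
force: [-0.3, 0.2, -1.7]
opening: 0.0358
39.62 yaw 92.37063322070206 z [-0.0016  0.0007 -1.    ] pos [ 0.5027 -0.1114  0.2169] q [-0.3179 -0.0987  1.723   0.0002  1.5191 -0.3593] f [-0.1367  0.5391 -0.1593] tq [-0.0801 -0.0375 -0.042 ] op 0.035783491758924
```

View pics/g12.png

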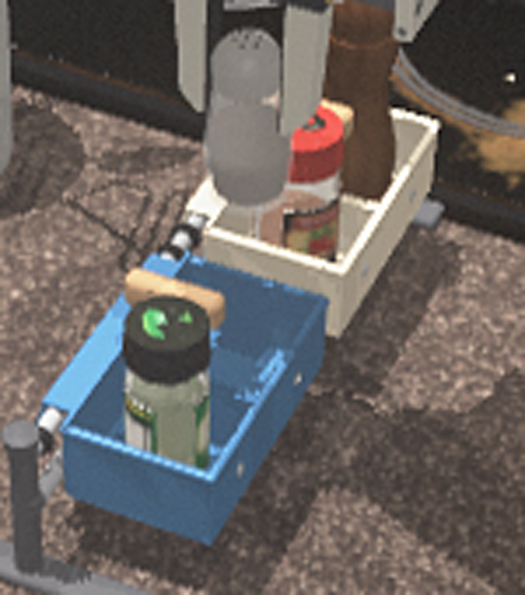

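```bash

python3 -m jog '[[[0,0,0,0,0,1.5,3],[0,0,0,0,0,2.5,3],[0,0,0,0,0,2.5,3],[0,0,0,0,0,1.5,3],[0,0,0,0,0,1,3]]]' 
python3 -m jog '[[[0,0,0,0,0,1.2,3],[0,0,0,0,0,1,3],[0,0,0,0,0,0.7,3],[0,0,0,0,0,0,3],[0,0,0,0,0,0,3]]]';python3 chk.py
python3 -m jog '[[[0,0,0,0,0,0.2,3],[0,0,0,0,0,0.2,3],[0,0,0,0,0,0,3]]]';python3 chk.py
```

```text
t: 40.08
tool_pos: [0.5015, -0.1101, 0.1254]
orientation: [-2.17, -2.268, 0.002]
force: [-0.3, -0.5, -0.9]
opening: 0.0359
t: 40.5
tool_pos: [0.5032, -0.1114, 0.0987]
orientation: [-2.173, -2.269, 0.0]
force: [0.6, 0.3, -1.4]
opening: 0.0356
40.5 yaw 92.47277418920463 z [-0.0001  0.0001 -1.    ] pos [ 0.5032 -0.1114  0.0987] q [-0.3175 -0.0066  1.8552  0.0001  1.2931 -0.3607] f [ 0.6207  0.3294 -1.433 ] tq [-0.0424 -0.0692  0.0231] op 0.035620126210289746
t: 40.75
tool_pos: [0.5034, -0.1116, 0.0949]
orientation: [2.173, 2.268, 0.0]
force: [-0.4, 0.5, -2.0]
opening: 0.036
40.75 yaw 92.46456861314788 z [ 0.0006 -0.0002 -1.    ] pos [ 0.5034 -0.1116  0.0949] q [-0.3177 -0.0023  1.8585  0.      1.2849 -0.3607] f [-0.3661  0.5285 -1.9589] tq [-0.0162 -0.0727  0.0876] op 0.035991826808511616
```

```bash

python3 -m jog '[[[0,0,0,0,0,0.2,3],[0,0,0,0,0,0.1,3],[0,0,0,0,0,0,3]]]';python3 chk.py
```

```text
t: 41.0
tool_pos: [0.503, -0.1115, 0.0914]
orientation: [-2.173, -2.269, 0.0]
force: [-0.9, 0.2, -0.5]
opening: 0.0355
41.0 yaw 92.46685749977361 z [-0.0003  0.0001 -1.    ] pos [ 0.503  -0.1115  0.0914] q [-0.3177  0.0015  1.8614  0.      1.2791 -0.3607] f [-0.8783  0.1562 -0.547 ] tq [-0.0932 -0.0971 -0.0076] op 0.03553348153405147
```

```bash

python3 -m jog '[[[0,0,0,0,0,0,5.2],[0,0,0,0,0,0,5.2],[0,0,0,0,0,0,5.2],[0,0,0,0,0,0,5.2],[0,0,0,0,0,-1,5.2]]]'
python3 -m jog '[[[0,0,0,0,0,-2,5.2],[0,0,0,0,0,-3,5.2],[0,0,0,0,0,-3,5.2],[0,0,0,0,0,-4,5.2],[0,0,0,0,0,-3,5.2]]]'
python3 -m jog '[[[0,0,0,-1,-2,0,5.2],[0,0,0,-2,-3,0,5.2],[0,0,0,-3,-2,0,5.2],[0,0,0,-4,-1,0,5.2],[0,0,0,-4,0,0,5.2]]]' >/dev/null
python3 -m jog '[[[0,0,0,-4,0,0,5.2],[0,0,0,-4,0,0,5.2],[0,0,0,-3,0,0,5.2],[0,0,0,-2,0,0,5.2],[0,0,0,0,0,0,5.2]]]'
python3 - <<'E'
from h import *
np.set_printoptions(precision=4,suppress=True)
s=robot.read_camera("scene");t=robot.read_camera("top")
c=lambda i,x,y,w,h,k:cv2.resize(i["img"][y:y+h,x:x+w,::-1],None,fx=k,fy=k,interpolation=cv2.INTER_CUBIC)
a=c(s,250,90,190,200,3);b=c(t,260,190,190,120,1.2)
cv2.imwrite("pics/g13.png",a);cv2.imwrite("pics/t13.png",c(t,190,170,260,170,3))
o=np.array([.5075,-.074,.04]);Rz=R.from_euler("z",.042).as_matrix()
for X in [(-.04,-.072,.045),(-.04,.072,.045),(.04,.072,.045),(-.04,.072,0)]: print(X,(proj(s,o+Rz@X)-[250,90])*3)
for n in ("blue_caddy","salt_shaker","black_jar","red_jar","pepper_mill","onion","lemon"):
    A=robot.pinpoint(s,n);B=robot.pinpoint(t,n)
    if A and B: print(n,*tri(s,A[0]["point"],t,B[0]["point"]))
    else: print(n,len(A),len(B))
E
```

```text
t: 41.42
tool_pos: [0.5018, -0.1111, 0.1001]
orientation: [-2.171, -2.267, 0.002]
force: [-0.2, -0.2, -0.6]
opening: 0.0516
t: 41.83
tool_pos: [0.5034, -0.1116, 0.2556]
orientation: [2.171, 2.267, 0.002]
force: [0.6, -0.2, 0.5]
opening: 0.0523
t: 42.67
tool_pos: [0.434, -0.3883, 0.2519]
orientation: [2.176, 2.265, -0.002]
force: [-0.0, -0.3, -0.4]
opening: 0.052
(-0.04, -0.072, 0.045) [339.1424 375.6252]
(-0.04, 0.072, 0.045) [241.0519 531.7139]
(0.04, 0.072, 0.045) [111.0477 488.2123]
(-0.04, 0.072, 0) [239.6679 587.2306]
blue_caddy [ 0.5599 -0.1579 -0.0531] 0.020759907547016457
salt_shaker [ 0.4986 -0.1105  0.046 ] 0.008821895566425897
black_jar [ 0.5093 -0.0291  0.0437] 0.0005202300538642461
red_jar 2 0
pepper_mill [ 0.5143 -0.2728  0.0492] 0.005037884535566351
onion [0.367  0.1802 0.0037] 0.00026160695498351854
lemon [ 0.6594  0.1225 -0.0069] 0.0003284293248524331
```

View pics/g13.png

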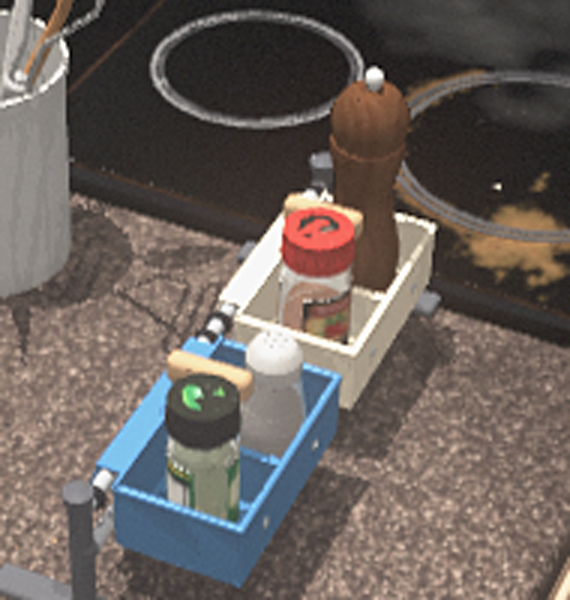

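```bash
python3 -c "
from plant import robot
print(robot.close_job())"
```

```text
the job is handed in; nothing more can be done
None
```

I hung the blue caddy in the free bay first and then made up both kits. The job was handed in at about 43 s of the 147 s allowed.

- **Blue caddy:** salt shaker in the wide compartment, black-capped jar in the narrow one.
- **Cream caddy:** pepper mill in the wide compartment, red-capped jar in the narrow one.

**What the last checks showed:**
- The final scene picture shows all four items standing upright, each in its own compartment.
- The blue caddy hangs level. Its rim corners are within about 2 pixels of where they should be at its seat.
- The estimated positions of the onion and lemon are within about 6 mm of the first ones, which is the networks' scatter; the arm never came near either.
- The arm was clear of everything. The forces printed after each call stayed under 10 N.

**What disagreed:**
- In the last check, the network position for the blue caddy was clearly wrong (about 5 cm below the worktop), so I relied on the corner check instead.
- The network did not find the red jar in the last top picture, so the scene picture alone shows it in place.
- The salt shaker closed to 36 mm in the gripper instead of the stated 44 mm. The picture shows a waist at the height where I held it.

I viewed 15 pictures, one over the budget.

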